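# Collect the guide plates from the drying rack on the carrying rod

## Task

Take the carrying rod from its stand by the handle, thread it gently through the eyes of all three guide plates standing in the drying rack, feeling for each eye and never pushing hard on a plate, and lift the three out together. Lay the loaded rod back in both forks of the stand the same way round as before, with all three plates hanging freely between the forks, and let go. Handle the plates only with the rod, and leave the bottle, beaker and box where they are.

Things in the scene. Friction and masses are not known exactly. Their poses are not given: they have to be found in the camera images.
- rod: carrying rod: steel shaft 10 mm in diameter with a nearly flat end, square black handle 20 x 20, 90 g. Origin on the axis at the middle of the handle; x runs along the axis to the tip. Handle from x = -25 to +25, shaft from +25 to the tip at +150, centre of mass about x = +70. At the start it lies level in the stand's two forks, its handle free beyond the stand's -x fork
- rod_tip (a point): the end of the rod's shaft, on the axis, 150 mm from the rod's origin
- stand: fixed stand: dark steel foot 130 x 80 x 8 mm, two upright V-forks (90 degree V, 36 wide at the mouth, 8 thick, 82 mm apart) at x = -45 and +45. Origin under its centre. A rod in both Vs has its axis at z = 90; fork tips reach z = 101. At the start the rod points to +x, its origin near x = -90. A plate on the rod hangs down to 59 below the axis (69 if askew)
- rack: fixed grey drying rack, 84 (x) x 146 (y) x 24 mm tall, origin at the centre of its underside. Three cross slots along y, 9.5 wide, at x = -22, 0 and +22, floor 8 above the table, 16 deep, open at both ends. One plate stands upright in each, facing along x, within 2 mm of the middle along y; it can lean 5 degrees. The rod goes in from the -x side towards +x
- plate_a: one of three equal guide plates, white plastic with a steel foot, 8 mm thick (x), 66 wide (y), 80 tall, about 80 g; origin at the centre of its underside; x as the rack's. Which plate is in which slot varies. Its window, 31 wide x 26 tall, centre 52 above the underside, holds a sliding steel eye with the opening that the rod goes through (see the window point)
- plate_a_window (a point): middle of plate_a's window, not of its eye. The eye, 4 mm thick, recessed 2 from each face, slides along y with light friction (0.6 N) and stays put. Its opening, 15 wide x 24 tall, is centred at the window's height but up to 8 mm off to either side along y, differing per plate; not measured: find it by feel or sight. The rod, once in, takes the eye along sideways
- plate_b: one of three equal guide plates, white plastic with a steel foot, 8 mm thick (x), 66 wide (y), 80 tall, about 80 g; origin at the centre of its underside; x as the rack's. Which plate is in which slot varies. Its window, 31 wide x 26 tall, centre 52 above the underside, holds a sliding steel eye with the opening that the rod goes through (see the window point)
- plate_b_window (a point): middle of plate_b's window, not of its eye. The eye, 4 mm thick, recessed 2 from each face, slides along y with light friction (0.6 N) and stays put. Its opening, 15 wide x 24 tall, is centred at the window's height but up to 8 mm off to either side along y, differing per plate; not measured: find it by feel or sight. The rod, once in, takes the eye along sideways
- plate_c: one of three equal guide plates, white plastic with a steel foot, 8 mm thick (x), 66 wide (y), 80 tall, about 80 g; origin at the centre of its underside; x as the rack's. Which plate is in which slot varies. Its window, 31 wide x 26 tall, centre 52 above the underside, holds a sliding steel eye with the opening that the rod goes through (see the window point)
- plate_c_window (a point): middle of plate_c's window, not of its eye. The eye, 4 mm thick, recessed 2 from each face, slides along y with light friction (0.6 N) and stays put. Its opening, 15 wide x 24 tall, is centred at the window's height but up to 8 mm off to either side along y, differing per plate; not measured: find it by feel or sight. The rod, once in, takes the eye along sideways
- wash_bottle: bystander: white bottle 56 mm in diameter, 150 tall, origin at the centre of its underside
- beaker: bystander: glass beaker 64 mm in diameter, 80 tall, origin at the centre of its underside
- tip_box: bystander: blue box 80 x 120 x 50 mm, origin at the centre of its underside

How it is judged:
By the outcome, as a careful person would: the job done as asked, in the order asked, and still so for the second after the job is handed in, with the robot touching nothing.
It also fails if it takes over 67 s, if anything falls off the work surface, if the arm or the gripper's body presses on something with over 40 N, if the wrist force passes 120 N, or if a joint passes its speed limit or range.

## Robot

A 6-joint arm with a two-finger parallel gripper is mounted at the origin on the work surface. World frame = base frame: x ahead of the robot, y to its left, z up, the work surface at z = 0. Lengths are in m, angles in degrees, forces in N, time in s.
With the tool pointing down it reaches from about 0.375 to 0.9 m from the base axis. Payload 3.1 kg.
Tool frame: the origin (TCP) lies between the finger pads; the fingertips stand 22 mm ahead of it and the grasp point (between the pads) lies 3 mm ahead of it (bot.tip_extent is the distance from the TCP to the fingertips, in m); y points along the fingers, z is the direction in which the jaws open and shut, and the axes are right-handed (so a half turn about y gives the same grasp; the last joint's range is limited). The gripper opens to 87 mm and grips with 3 to 60 N. Pads are 19 mm wide; open, the fingers measure 117 mm over their backs; the gripper's body (75 mm by 190 mm) begins 51 mm behind the grasp point.
Start: joints at [-83.394, 30.224, 82.088, -0, 67.689, -10.227], TCP at [0.181, -0.598, 0.245] pointing down, gripper open.
Joint ranges: [-176.69, 176.69], [-43.24, 126.21], [12.49, 139.97], [-82, 262], [0, 151.66], [-163.58, 163.58]. Speed limits (degrees/s): [159.86, 159.86, 180, 180, 180, 180].

## Interface

Orientations are given as a 3x3 rotation matrix whose columns are the frame's x, y, z axes.
In Python, from rig import bot, eyes, models gives the robot as it stands. The module is installed in compiled form; this text tells all that it offers.
- The arm moves only by the tool arm_command, never from a script. Its arguments are lists of equal length, an entry for each row: "translation": the shift along the tool's x, y, z each as a share of 0.08 m, from -1 to 1, a list of three; "rotation": the turn, a rotation vector about the tool's x, y, z each as a share of 60 degrees, from -1 to 1, a list of three; "grip": the closure, from -1 (fully open) to 1 (shut), so that 0 is half open. In form: {"translation": [[x, y, z], ...], "rotation": [[rx, ry, rz], ...], "grip": [grip, ...]}. A call has 1 to 5 rows; each row is the pose to reach, as a shift and turn from the pose commanded when the call began, along the tool's axes at that moment; what a row does not reach only later rows make up. A row lasts 1/10 s, in which the tool goes at most 50 mm and 8.59 degrees, less where a joint would pass 70% of its speed; a pose out of reach is approached as far as the arm can. A call with a number of a shift or a turn outside -1 to 1 is refused whole. A call with a gripper value outside its range is refused whole. The fingers move at their own pace and stop on an object; the grip force is fixed at half the most. Time passes only in rows, so rows that repeat a pose let the fingers close. It gives the time, the measured TCP pose, the force and the opening at its end, in the units of the state.
- bot.read_state(): the state, without advancing time (a new reading comes with each control period).
- eyes.capture(name): name is "side" or "top"; returns a dict with "image" (480x640x3 uint8, blue, green, red), "mtx" (3x3 intrinsics, pixels), "rvec" (rotation vector, rad) and "tvec" (3), from world to camera coordinates, as OpenCV has them. Camera axes: x right, y down, z forward; pixel columns grow to the right and rows downward; lengths in m; the calibration is good to about 2 mm. A picture is of the moment at which its call begins. There is no depth.
- bot.hand_in(): hands the job in, once; it reports no verdict.
Trained networks look in the newest picture that a camera, given by its name, has taken for a name from the list of things; names that differ only in an ending like _2 or _b are one class to them, and where a whole thing is asked for, a point or a joint stands for the part that bears it (a point fixed in the world has none). Each returns a list of dicts, best first, with "conf" (0 to 1); they miss things now and then, are a little off and sometimes report something else, mostly with a low value. They report only what shows in the picture. A call takes as long as a camera call.
- models.recognise(camera, thing): "extent" ([left, top, right, bottom] as shares, 0 to 1, of the picture: columns of its width, rows of its height, round what is visible of it).
- models.spot_point(camera, thing): "point" ([column, row] as shares, 0 to 1, of the picture: columns of its width, rows of its height: a listed point, or the origin of a listed thing).
The state is a dict: "time_s": time; "joint_positions": joint angles; "qvel": joint speeds; "tau": joint torques, N m; "position": TCP position; "tcp_rot": TCP orientation; "force": force on the tool from outside, world axes, zero at the start; "moment": the same for the moment, N m; "opening": opening from 0.0 (shut) to 1.0 (fully open).
Only numpy, scipy, OpenCV 4.12 (cv2) and the standard library are available. Lean on these libraries where they do the work, as an engineer would, in place of code of your own. Each camera call takes 0.05 s, during which the arm holds its last target. There are 200 camera calls.

## Working session

There is one attempt and no reset: what is moved stays moved. The work goes in short steps, Python scripts to look and compute and a tool call to move; the robot and the scene stay as the last step left them, time stands still between calls to the robot, and variables do not carry over. Pictures are saved under pics/ and viewed, about 8 in all and at most 12, crops included, and the job is handed in when it is done.

Besides the shell and the picture viewer there is one more tool, called after "Request:" by a JSON object that holds its "method" and its "body". arm_command: Moves the arm, as the interface text tells. Shift numbers are shares of 0.08 m and turn numbers shares of 60 degrees, none past 1 either way. Its arguments: {"type":"object","properties":{"translation":{"type":"array"},"rotation":{"type":"array"},"grip":{"type":"array"}},"required":["translation","rotation","grip"]}

```bash
mkdir -p pics
cat > h.py <<'E'
import numpy as np, cv2
from rig import bot, eyes, models
def cap(n,save=None):
    c=eyes.capture(n)
    if save: cv2.imwrite('pics/'+save,c['image'])
    return c
def ray(c,px):
    R=cv2.Rodrigues(np.array(c['rvec'],float))[0]; t=np.array(c['tvec'],float).ravel()
    p=cv2.undistortPoints(np.array([[px]],float),np.array(c['mtx'],float),None)[0,0]
    return -R.T@t, R.T@np.array([p[0],p[1],1.])
def atz(c,px,z):
    o,d=ray(c,px); return o+d*(z-o[2])/d[2]
def tri(rs):
    A=np.zeros((3,3));b=np.zeros(3)
    for o,d in rs:
        d=d/np.linalg.norm(d);M=np.eye(3)-np.outer(d,d);A+=M;b+=M@o
    return np.linalg.solve(A,b)
def proj(c,P):
    return cv2.projectPoints(np.array(P,float).reshape(-1,3),np.array(c['rvec'],float),np.array(c['tvec'],float),np.array(c['mtx'],float),None)[0][:,0]
E
cat > a.py <<'E'
from h import *
np.set_printoptions(precision=4,suppress=True)
C={n:cap(n,n+'0.png') for n in('side','top')}
for n in C:
    o,d=ray(C[n],(320,240));print(n,'cam',o,d,C[n]['mtx'][0][0])
    for th in['rod','rod_tip','stand','rack','plate_a','plate_a_window','wash_bottle','beaker','tip_box']:
        for r in models.spot_point(n,th)[:4]:
            p=np.array(r['point'])*[640,480]; print(n,th,round(r['conf'],2),p, *[atz(C[n],p,z)[:2] for z in(0,.06,.09)])
s=bot.read_state();print(s['position'],s['tcp_rot'],s['force'],s['opening'],s['time_s'])
E
python3 a.py
```

```text
side cam [0.1966 0.516  0.9097] [ 0.371  -0.5234 -0.7673] 619.6246992834865
side rod 0.76 [251.584 419.376] [0.5213 0.2533] [0.4998 0.2706] [0.4891 0.2793]
side rod 0.66 [344.896 225.312] [ 0.6169 -0.1621] [ 0.5891 -0.1174] [ 0.5753 -0.095 ]
side rod 0.38 [181.504 357.696] [0.6851 0.2329] [0.6529 0.2516] [0.6368 0.2609]
side rod_tip 0.76 [182.592 357.312] [0.6841 0.2314] [0.6519 0.2502] [0.6359 0.2595]
side stand 0.61 [213.888 403.392] [0.5872 0.2654] [0.5615 0.2819] [0.5486 0.2902]
side stand 0.18 [343.104 235.92 ] [ 0.6051 -0.1374] [ 0.5781 -0.0943] [ 0.5647 -0.0728]
side rack 0.74 [345.216 234.48 ] [ 0.6037 -0.1427] [ 0.5768 -0.0992] [ 0.5634 -0.0775]
side plate_a 0.56 [339.776 243.504] [ 0.6001 -0.118 ] [ 0.5735 -0.0762] [ 0.5602 -0.0553]
side plate_a 0.56 [347.328 235.392] [ 0.599 -0.143] [ 0.5725 -0.0995] [ 0.5592 -0.0778]
side plate_a_window 0.93 [351.104 207.024] [ 0.6328 -0.2098] [ 0.604  -0.1619] [ 0.5897 -0.138 ]
side wash_bottle 0.85 [215.168 261.696] [0.7699 0.0469] [0.7321 0.0778] [0.7132 0.0933]
side beaker 0.76 [470.784 221.28 ] [ 0.4173 -0.3064] [ 0.4027 -0.2521] [ 0
[... 766 characters left out ...]
.1457]
top plate_a 0.5 [350.4   246.288] [ 0.5908 -0.1116] [ 0.5788 -0.1088] [ 0.5727 -0.1073]
top plate_a 0.47 [358.592 243.408] [ 0.5992 -0.1314] [ 0.5867 -0.1275] [ 0.5805 -0.1256]
top plate_a_window 0.47 [373.12  238.416] [ 0.6138 -0.1664] [ 0.6007 -0.161 ] [ 0.5941 -0.1582]
top wash_bottle 0.92 [291.008 178.08 ] [0.7573 0.0461] [0.7373 0.0415] [0.7273 0.0391]
top beaker 0.87 [428.288 321.696] [ 0.4197 -0.3044] [ 0.4157 -0.2923] [ 0.4138 -0.2863]
top tip_box 0.83 [437.12  194.976] [ 0.7344 -0.3222] [ 0.7155 -0.3094] [ 0.7061 -0.3029]
[ 0.181  -0.5982  0.2446] [[-0.9572 -0.      0.2896]
 [-0.2896 -0.     -0.9572]
 [ 0.     -1.      0.    ]] [ 0.1482 -0.1081  0.2608] 1.0007799483080837 1.0
```

Run:
```python
import cv2,numpy as np
s=cv2.imread('pics/side0.png');t=cv2.imread('pics/top0.png')
a=cv2.resize(s[150:290,270:410],(560,560),interpolation=cv2.INTER_CUBIC)
cv2.imwrite('pics/v1.png',s)
b=cv2.resize(t[195:295,300:410],None,fx=4,fy=4,interpolation=cv2.INTER_CUBIC)
c=cv2.resize(t[195:295,140:230],None,fx=4,fy=4,interpolation=cv2.INTER_CUBIC)
cv2.imwrite('pics/v2.png',np.hstack([b,c[:, :360]]))
```

```text
(no output)
```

View pics/v1.png

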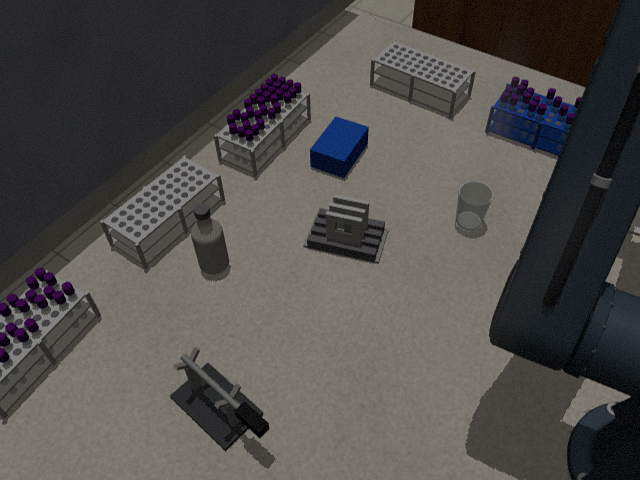

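View pics/v2.png

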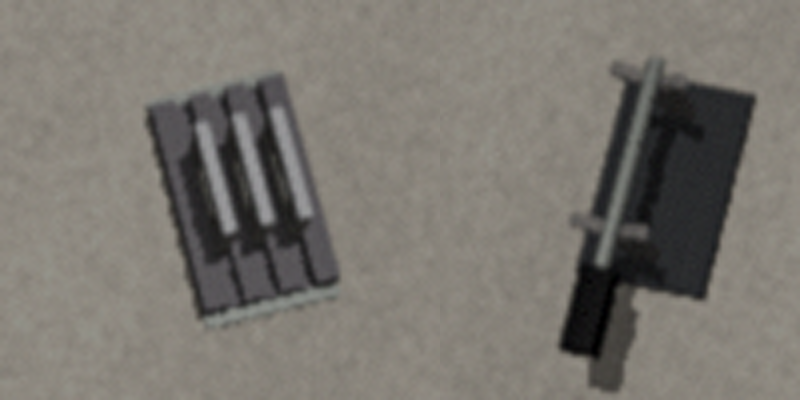

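Overview: rack at (345,234) with three plates, rod in stand with handle at (250,420) and tip (182,357). In the top picture the slots tilt slightly from the vertical. Next I compute poses from corners and zoom on the eyes.

```bash
cat > b.py <<'E'
from h import *
np.set_printoptions(precision=4,suppress=True)
import pickle
C={n:cap(n) for n in('side','top')}
for n in C: C[n]={k:np.array(v) for k,v in C[n].items()}
pickle.dump(C,open('c0.pkl','wb'))
c=C['top']
K=[np.array([300+x/4,195+y/4]) for x,y in[(148,107),(283,74),(338,283),(203,315)]]
W=np.array([atz(c,k,.024) for k in K]);print('rack',W.mean(0),np.linalg.norm(np.diff(W,axis=0),axis=1))
ex=(W[1]+W[2]-W[0]-W[3]);ey=(W[0]+W[1]-W[2]-W[3]);print(np.degrees(np.arctan2(ex[1],ex[0])),np.degrees(np.arctan2(ey[1],ey[0]))-90)
for nm,(x,y) in dict(handleend=(580,352),hfront=(598,266),tip=(654,60)).items():
    p=(140+(x-440)/4,195+y/4);print(nm,atz(c,p,.09))
# stand foot corners (dark) top right, bottom right
for x,y in[(755,95),(706,298)]: print('foot',atz(c,(140+(x-440)/4,195+y/4),.008))
a=cv2.resize(C['side']['image'][190:265,297:397],(800,600),interpolation=cv2.INTER_CUBIC)
a=cv2.convertScaleAbs(a,alpha=1.4);cv2.imwrite('pics/v3.png',a)
E
python3 b.py
```

```text
rack [ 0.5946 -0.1349  0.024 ] [0.0849 0.1321 0.0829]
-72.86230410378458 -73.06237243527742
handleend [0.4657 0.2814 0.09  ]
hfront [0.5148 0.2771 0.09  ]
tip [0.6368 0.2589 0.09  ]
foot [0.6392 0.2159 0.008 ]
foot [0.5117 0.2326 0.008 ]
```

View pics/v3.png

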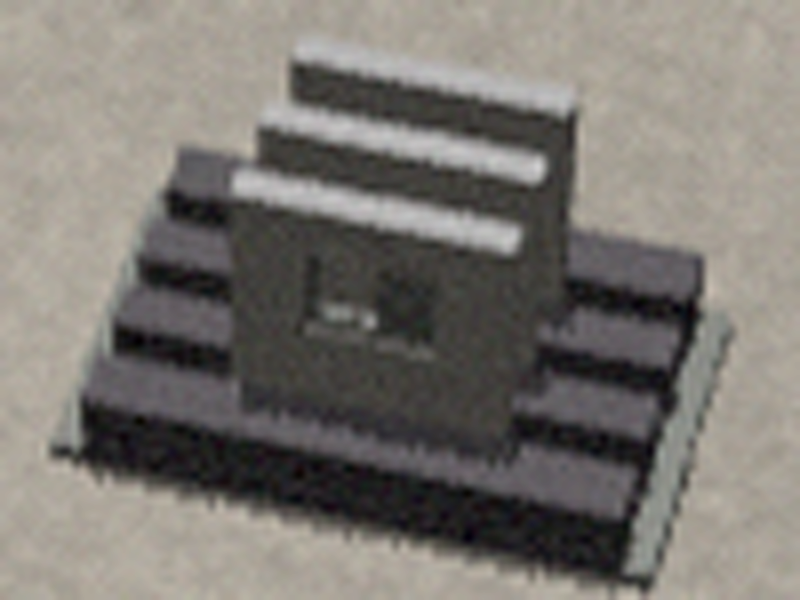

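The zoom shows plate 1's window at columns 305–435. A bright-bottomed gap at about 320–378 looks like the opening, and the dark steel to its right looks like the rest of the eye. The eyes of plates 2 and 3 are hidden. I'll put this into millimetres.

```bash
cat > d.py <<'E'
from h import *
import pickle
np.set_printoptions(precision=1,suppress=True)
C=pickle.load(open('c0.pkl','rb'));c=C['side']
o=np.array([.5946,-.1349,0]);yaw=np.radians(-73)
R=np.array([[np.cos(yaw),-np.sin(yaw),0],[np.sin(yaw),np.cos(yaw),0],[0,0,1]])
def onx(u,v,x):
    O,d=ray(c,(297+u/8,190+v/8));O=R.T@(O-o);d=R.T@d
    return (O+d*(x-O[0])/d[0])*1e3
for nm,u,v,x in [('plate TL',232,195,-.026),('TR',520,250,-.026),('BL',238,400,-.026),('BR',512,450,-.026),('winL',305,300,-.026),('winR',437,320,-.026),('winbot',370,350,-.026),('wintop',370,262,-.026),('openL',320,295,-.024),('openR',379,300,-.024),('p2TL',258,128,-.004),('p2TR',547,180,-.004),('p3TL',290,62,.018),('p3TR',576,108,.018)]:
    print(nm,onx(u,v,x))
for z,pts in[(.024,[(85,398),(630,515),(700,255),(180,150)])]:
    for u,v in pts: print('rack corner',R.T@(atz(c,(297+u/8,190+v/8),z)-o)*1e3)
# top-plates
t=C['top']
for x,y in[(198,122),(214,120),(222,237),(240,233),(236,114),(250,112),(260,227),(275,222),(272,107),(288,103),(299,218),(313,214)]:
    print('top plate',R.T@(atz(t,(300+x/4,195+y/4),.088)-o)*1e3)
E
python3 d.py
```

```text
plate TL [-26.   33.3  87.3]
TR [-26.  -33.2  89.9]
BL [-26.   32.5  16. ]
BR [-26.  -33.9  20.4]
winL [-26.   16.2  57.1]
winR [-26.  -14.9  60.3]
winbot [-26.    0.7  44.7]
wintop [-26.    1.1  75. ]
openL [-24.   13.2  57.5]
openR [-24.   -0.7  60.3]
p2TL [-4.  33.8 86.4]
p2TR [ -4.  -33.6  89.8]
p3TL [18.  32.8 86.2]
p3TR [ 18.  -34.6  91.1]
rack corner [-41.9  64.9  24. ]
rack corner [-39.8 -65.2  24. ]
rack corner [ 41.9 -62.   24. ]
rack corner [39.4 66.9 24. ]
top plate [-22.5  35.2  88. ]
top plate [-13.2  34.2  88. ]
top plate [-25.9 -33.1  88. ]
top plate [-15.4 -33.3  88. ]
top plate [-0.1 34.6 88. ]
top plate [ 8.1 33.9 88. ]
top plate [ -3.4 -32.6  88. ]
top plate [  5.6 -31.8  88. ]
top plate [21.1 33.7 88. ]
top plate [30.7 33.9 88. ]
top plate [ 19.4 -32.8  88. ]
top plate [ 27.8 -32.4  88. ]
```

```bash
cat > plan.py <<'E'
from h import *
from scipy.spatial.transform import Rotation as Ro
import math,json
def Rt(yaw,pitch=0):  # tool x along yaw (pitch up), y down
    c,s=math.cos(math.radians(yaw)),math.sin(math.radians(yaw))
    x=np.array([c,s,0]);y=np.array([0,0,-1.]);M=np.c_[x,y,np.cross(x,y)]
    return M@Ro.from_rotvec([0,0,-math.radians(pitch)]).as_matrix()
def plan(goals,grip,p=None,M=None):
    if p is None: s=bot.read_state();p=np.array(s['position']);M=np.array(s['tcp_rot'])
    for g in goals:
        gp=np.array(g[:3]);gM=Rt(*g[3:])
        for _ in range(20):
            t=M.T@(gp-p)/.08; r=np.degrees(Ro.from_matrix(M.T@gM).as_rotvec())
            if max(abs(t))<.002 and max(abs(r))<.05: break
            f=min(1,1/max(abs(t).max(),1e-9),40/max(np.linalg.norm(r),1e-9))
            tt=np.round(t*f,3);rr=np.round(r*f/60,4)
            n=min(5,max(math.ceil(np.linalg.norm(tt)*80/45),math.ceil(np.linalg.norm(rr)*60/8.3)))
            print(n,json.dumps({'t':tt.tolist(),'r':rr.tolist(),'g':grip}))
            p=p+M@tt*.08; M=M@Ro.from_rotvec(np.radians(rr*60)).as_matrix()
        print('->',p.round(4))
E
python3 - <<'E'
from plan import *
plan([(.42,-.36,.25,-110),(.54,0,.25,-50),(.5014,.2775,.16,-7.5),(.5014,.2775,.093,-7.5)],-1)
E
```

```text
3 {"t": [-1.0, -0.018, -0.533], "r": [-0.0, -0.2381, 0.0], "g": -1}
2 {"t": [-1.0, -0.017, -0.245], "r": [-0.0, -0.2163, 0.0], "g": -1}
2 {"t": [-1.0, -0.016, -0.014], "r": [-0.0, -0.2101, 0.0], "g": -1}
2 {"t": [-1.0, -0.017, 0.208], "r": [-0.0, -0.2146, 0.0], "g": -1}
1 {"t": [-0.03, -0.0, 0.014], "r": [-0.0, -0.007, 0.0], "g": -1}
-> [ 0.42 -0.36  0.25]
2 {"t": [-1.0, -0.0, -0.027], "r": [0.0, -0.2109, 0.0], "g": -1}
2 {"t": [-1.0, -0.0, 0.196], "r": [0.0, -0.2148, 0.0], "g": -1}
2 {"t": [-1.0, -0.0, 0.445], "r": [0.0, -0.2307, 0.0], "g": -1}
3 {"t": [-1.0, -0.0, 0.776], "r": [0.0, -0.2668, 0.0], "g": -1}
1 {"t": [-0.215, -0.0, 0.293], "r": [0.0, -0.0768, 0.0], "g": -1}
-> [ 0.54 -0.    0.25]
3 {"t": [-1.0, 0.379, 0.627], "r": [0.0, -0.2387, 0.0], "g": -1}
3 {"t": [-0.952, 0.443, 1.0], "r": [0.0, -0.2792, 0.0], "g": -1}
2 {"t": [-0.425, 0.303, 0.84], "r": [0.0, -0.1904, 0.0], "g": -1}
-> [0.5014 0.2775 0.16  ]
2 {"t": [-0.0, 0.837, -0.0], "r": [0.0, -0.0, 0.0], "g": -1}
-> [0.5014 0.2775 0.093 ]
```

Request:
{"method": "arm_command", "body": {"translation": [[-1, -0.018, -0.533], [-1, -0.018, -0.533], [-1, -0.018, -0.533]], "rotation": [[0, -0.238, 0], [0, -0.238, 0], [0, -0.238, 0]], "grip": [-1, -1, -1]}}

```text
time_s: 1.4
position: [0.2481, -0.5298, 0.2458]
tcp_rot: [[-0.853, 0.001, 0.521], [-0.521, 0.004, -0.853], [-0.003, -1.0, -0.003]]
force: [-0.5, 0.4, -0.2]
opening: 1.0
```

Request:
{"method": "arm_command", "body": {"translation": [[-1, -0.017, -0.245], [-1, -0.017, -0.245], [-1, -0.017, -0.245]], "rotation": [[0, -0.216, 0], [0, -0.216, 0], [0, -0.216, 0]], "grip": [-1, -1, -1]}}

```text
time_s: 1.7
position: [0.3056, -0.4732, 0.2475]
tcp_rot: [[-0.716, 0.0, 0.699], [-0.699, 0.002, -0.716], [-0.002, -1.0, -0.001]]
force: [0.0, 0.0, -0.5]
opening: 0.999
```

Request:
{"method": "arm_command", "body": {"translation": [[-1, -0.016, -0.014], [-1, -0.016, -0.014], [-1, -0.016, -0.014]], "rotation": [[0, -0.21, 0], [0, -0.21, 0], [0, -0.21, 0]], "grip": [-1, -1, -1]}}

```text
time_s: 2.0
position: [0.3618, -0.4179, 0.2488]
tcp_rot: [[-0.547, 0.0, 0.837], [-0.837, 0.001, -0.547], [-0.001, -1.0, -0.0]]
force: [-0.4, -0.8, 0.5]
opening: 1.0
```

Request:
{"method": "arm_command", "body": {"translation": [[-1, -0.017, 0.208], [-1, -0.017, 0.208], [-1, -0.017, 0.208]], "rotation": [[0, -0.215, 0], [0, -0.215, 0], [0, -0.215, 0]], "grip": [-1, -1, -1]}}

```text
time_s: 2.3
position: [0.4196, -0.361, 0.2501]
tcp_rot: [[-0.347, 0.001, 0.938], [-0.938, -0.0, -0.347], [-0.0, -1.0, 0.001]]
force: [-0.9, -0.5, -0.8]
opening: 1.0
```

Request:
{"method": "arm_command", "body": {"translation": [[-1, 0, -0.027], [-1, 0, -0.027], [-1, 0, -0.027]], "rotation": [[0, -0.211, 0], [0, -0.211, 0], [0, -0.211, 0]], "grip": [-1, -1, -1]}}

```text
time_s: 2.6
position: [0.4437, -0.2847, 0.2499]
tcp_rot: [[-0.134, -0.001, 0.991], [-0.991, 0.001, -0.134], [-0.001, -1.0, -0.001]]
force: [-0.6, -0.8, -0.2]
opening: 1.002
```

Request:
{"method": "arm_command", "body": {"translation": [[-1, 0, 0.196], [-1, 0, 0.196], [-1, 0, 0.196]], "rotation": [[0, -0.215, 0], [0, -0.215, 0], [0, -0.215, 0]], "grip": [-1, -1, -1]}}

```text
time_s: 2.9
position: [0.4705, -0.2083, 0.25]
tcp_rot: [[0.09, -0.0, 0.996], [-0.996, 0.0, 0.09], [-0.0, -1.0, -0.0]]
force: [0.3, 0.4, -0.2]
opening: 0.999
```

Request:
{"method": "arm_command", "body": {"translation": [[-1, 0, 0.445], [-1, 0, 0.445], [-1, 0, 0.445]], "rotation": [[0, -0.231, 0], [0, -0.231, 0], [0, -0.231, 0]], "grip": [-1, -1, -1]}}

```text
time_s: 3.2
position: [0.4995, -0.1255, 0.2501]
tcp_rot: [[0.327, 0.001, 0.945], [-0.945, -0.0, 0.327], [0.0, -1.0, 0.001]]
force: [0.1, -1.0, 0.8]
opening: 1.0
```

Run:
```python
from plan import *
s=bot.read_state();print(s['position'],s['joint_positions'],s['time_s'],s['force'])
plan([(.5014,.2775,.17,-7.5)],-1)
```

```text
[ 0.49949206 -0.12554901  0.25009686] [-2.65575916e+01  2.13468629e+01  9.73759292e+01  4.54671513e-03
  6.12345105e+01 -4.56238573e+01] 3.2 [ 0.12471071 -0.99987268  0.77859224]
2 {"t": [-1.0, 0.21, 0.351], "r": [-0.0, -0.2224, 0.0002], "g": -1}
3 {"t": [-1.0, 0.236, 0.641], "r": [-0.0001, -0.2493, 0.0002], "g": -1}
3 {"t": [-0.912, 0.269, 1.0], "r": [-0.0001, -0.284, 0.0002], "g": -1}
3 {"t": [-0.473, 0.22, 1.0], "r": [-0.0001, -0.2321, 0.0001], "g": -1}
1 {"t": [-0.066, 0.066, 0.324], "r": [0.0, -0.0695, 0.0], "g": -1}
-> [0.5014 0.2775 0.17  ]
```

Request:
{"method": "arm_command", "body": {"translation": [[-1, 0.21, 0.351], [-1, 0.21, 0.351], [-1, 0.21, 0.351]], "rotation": [[0, -0.2224, 0], [0, -0.2224, 0], [0, -0.2224, 0]], "grip": [-1, -1, -1]}}

```text
time_s: 3.5
position: [0.4982, -0.0406, 0.2323]
tcp_rot: [[0.535, -0.003, 0.845], [-0.845, 0.001, 0.535], [-0.002, -1.0, -0.002]]
force: [-0.3, -0.9, 0.3]
opening: 1.004
```

Request:
{"method": "arm_command", "body": {"translation": [[-1, 0.236, 0.641], [-1, 0.236, 0.641], [-1, 0.236, 0.641]], "rotation": [[0, -0.249, 0], [0, -0.249, 0], [0, -0.249, 0]], "grip": [-1, -1, -1]}}

```text
time_s: 3.8
position: [0.4994, 0.055, 0.2134]
tcp_rot: [[0.736, -0.002, 0.677], [-0.677, 0.0, 0.736], [-0.002, -1.0, -0.001]]
force: [-0.5, -0.4, -0.1]
opening: 1.003
```

Request:
{"method": "arm_command", "body": {"translation": [[-0.912, 0.269, 1], [-0.912, 0.269, 1], [-0.912, 0.269, 1]], "rotation": [[0, -0.284, 0], [0, -0.284, 0], [0, -0.284, 0]], "grip": [-1, -1, -1]}}

```text
time_s: 4.1
position: [0.5016, 0.1626, 0.1922]
tcp_rot: [[0.901, 0.001, 0.433], [-0.433, -0.0, 0.901], [0.001, -1.0, 0.0]]
force: [-0.8, -0.5, 0.2]
opening: 1.0
```

Request:
{"method": "arm_command", "body": {"translation": [[-0.473, 0.22, 1], [-0.473, 0.22, 1], [-0.473, 0.22, 1], [-0.473, 0.22, 1]], "rotation": [[0, -0.232, 0], [0, -0.232, 0], [0, -0.232, 0], [0, -0.232, 0]], "grip": [-1, -1, -1, -1]}}

```text
time_s: 4.5
position: [0.5025, 0.2487, 0.1751]
tcp_rot: [[0.978, 0.001, 0.207], [-0.207, -0.001, 0.978], [0.001, -1.0, -0.001]]
force: [-0.2, -0.4, 0.9]
opening: 1.002
```

Run:
```python
from plan import *
s=bot.read_state();print(s['position'],s['joint_positions'],s['time_s'],s['force'])
plan([(.5014,.2775,.14,-7.5),(.5014,.2775,.093,-7.5)],-1)
c=cap('top');I=cv2.resize(c['image'][195:295,130:230],(600,600),interpolation=cv2.INTER_CUBIC);cv2.imwrite('pics/v4.png',I)
```

```text
[0.50248333 0.24865919 0.17512138] [ 14.95694407  30.55549672  95.31198941  -0.11299421  54.10379974
 -63.05093058] 4.5 [-0.17122202 -0.39093874  0.93690137]
2 {"t": [-0.088, 0.438, 0.35], "r": [0.0012, -0.0738, 0.0011], "g": -1}
-> [0.5014 0.2775 0.14  ]
2 {"t": [-0.0, 0.588, 0.0], "r": [-0.0, 0.0, -0.0], "g": -1}
-> [0.5014 0.2775 0.093 ]
```

Request:
{"method": "arm_command", "body": {"translation": [[-0.088, 0.438, 0.35], [-0.088, 0.438, 0.35], [-0.088, 0.438, 0.35]], "rotation": [[0.0012, -0.0738, 0.0011], [0.0012, -0.0738, 0.0011], [0.0012, -0.0738, 0.0011]], "grip": [-1, -1, -1]}}

```text
time_s: 4.85
position: [0.5001, 0.2772, 0.1398]
tcp_rot: [[0.991, -0.002, 0.131], [-0.131, 0.0, 0.991], [-0.002, -1.0, -0.0]]
force: [0.3, -0.1, -0.2]
opening: 0.996
```

Request:
{"method": "arm_command", "body": {"translation": [[0, 0.3, 0], [0, 0.588, 0], [0, 0.588, 0], [0, 0.588, 0]], "rotation": [[0, 0, 0], [0, 0, 0], [0, 0, 0], [0, 0, 0]], "grip": [-0.5, -0.3, -0.1, 0.1]}}

```text
time_s: 5.25
position: [0.5007, 0.2782, 0.0942]
tcp_rot: [[0.992, 0.0, 0.13], [-0.13, 0.001, 0.992], [-0.0, -1.0, 0.001]]
force: [-0.2, 0.7, -0.3]
opening: 0.728
```

Run:
```python
from plan import *
s=bot.read_state();print(s['position'],s['tcp_rot'],s['time_s'],s['force'],s['opening'])
o=[]
for n,a,b in(('top',(195,295),(130,230)),('side',(340,450),(165,275))):
    c=cap(n);o.append(cv2.resize(c['image'][a[0]:a[1],b[0]:b[1]],(400,400),interpolation=cv2.INTER_CUBIC))
cv2.imwrite('pics/v4.png',np.hstack(o))
```

```text
[0.50067221 0.27816875 0.09419776] [[ 9.91540583e-01  8.60967588e-05  1.29797012e-01]
 [-1.29797004e-01  1.40889636e-03  9.91539587e-01]
 [-9.75021933e-05 -9.99999004e-01  1.40815302e-03]] 5.25 [-0.22175782  0.69181687 -0.30342072] 0.7277990449048902
```

View pics/v4.png

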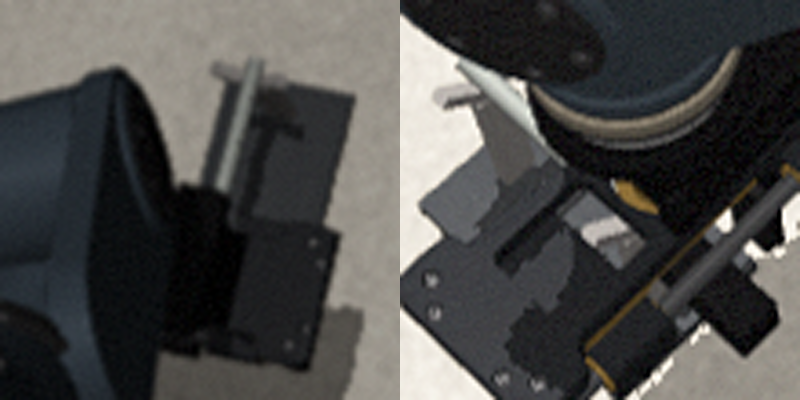

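The gripper straddles the handle, which shows between the fingers at lower right. Closing.

Request:
{"method": "arm_command", "body": {"translation": [[0, 0, 0], [0, 0, 0], [0, 0, 0], [0, 0, 0], [0, 0, 0]], "rotation": [[0, 0, 0], [0, 0, 0], [0, 0, 0], [0, 0, 0], [0, 0, 0]], "grip": [0.4, 0.6, 1, 1, 1]}}

```text
time_s: 5.85
position: [0.4994, 0.2786, 0.0932]
tcp_rot: [[0.992, -0.002, 0.127], [-0.127, -0.0, 0.992], [-0.002, -1.0, -0.0]]
force: [-1.5, -1.9, 2.1]
opening: 0.232
```

Request:
{"method": "arm_command", "body": {"translation": [[0, 0, 0], [0, 0, 0], [0, 0, 0], [0, 0, 0], [0, 0, 0]], "rotation": [[0, 0, 0], [0, 0, 0], [0, 0, 0], [0, 0, 0], [0, 0, 0]], "grip": [1, 1, 1, 1, 1]}}

```text
time_s: 6.35
position: [0.4995, 0.2788, 0.0931]
tcp_rot: [[0.992, -0.002, 0.128], [-0.128, 0.001, 0.992], [-0.002, -1.0, 0.0]]
force: [-1.6, -4.6, 3.8]
opening: 0.227
```

Request:
{"method": "arm_command", "body": {"translation": [[0, -0.15, 0], [0, -0.4, 0], [0, -0.8, 0], [0, -1, 0], [0, -1, 0]], "rotation": [[0, 0, 0], [0, 0, 0], [0, 0, 0], [0, 0, 0], [0, 0, 0]], "grip": [1, 1, 1, 1, 1]}}

```text
time_s: 6.85
position: [0.502, 0.2808, 0.1763]
tcp_rot: [[0.992, 0.006, 0.127], [-0.127, 0.005, 0.992], [0.006, -1.0, 0.006]]
force: [0.3, -0.2, -0.4]
opening: 0.223
```

Run:
```python
from plan import *
s=bot.read_state();print(s['position'],s['tcp_rot'],s['time_s'],s['force'],s['moment'],s['opening'])
for n in('top','side'):
    c=cap(n)
    for r in models.spot_point(n,'rod_tip')[:2]:
        p=np.array(r['point'])*[640,480];print(n,r['conf'],p,atz(c,p,.17))
    if n=='top':
        t=c;o=[cv2.resize(c['image'][195:295,130:230],(400,400),interpolation=cv2.INTER_CUBIC)]
    else: o.append(cv2.resize(c['image'][310:420,125:235],(400,400),interpolation=cv2.INTER_CUBIC))
cv2.imwrite('pics/v5.png',np.hstack(o))
```

```text
[0.50201286 0.28081436 0.17628571] [[ 0.99185864  0.00639166  0.12718327]
 [-0.12721648  0.00508807  0.99186193]
 [ 0.00569253 -0.99996663  0.00585977]] 6.85 [ 0.33358764 -0.20996669 -0.43916214] [ 0.12789175 -0.04897724  0.00058177] 0.2234363829265532
top 0.7 [181.696 202.512] [0.63149929 0.26515901 0.17      ]
top 0.59 [355.2  241.92] [ 0.56668134 -0.11324948  0.17      ]
side 0.64 [169.728 329.184] [0.63806437 0.26135251 0.17      ]
```

View pics/v5.png

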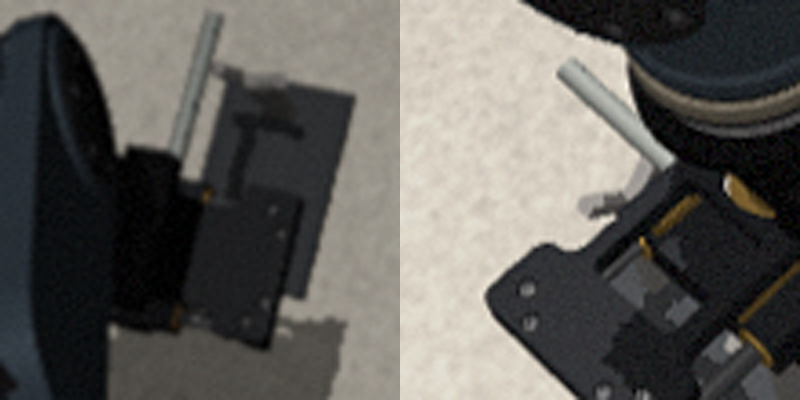

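Run:
```python
from plan import *
import pickle
C=pickle.load(open('c0.pkl','rb'))
for pt in((183.75,198.3),(181.7,202.5)):
    print(tri([ray(C['top'],pt),ray(C['side'],(170.4,329))]))
print(proj(C['top'],(.639,.261,.175)),proj(C['side'],(.639,.261,.175)))
s=bot.read_state();print(s['position'],s['tcp_rot'][2])
# start tip check
print(tri([ray(C['top'],(140+(654-440)/4,195+60/4)),ray(C['side'],(182,357))]))
```

```text
[0.63962564 0.26100074 0.16957624]
[0.63045904 0.26330422 0.17915309]
[[183.42492444 198.63977609]] [[168.6684362  326.78050767]]
[0.49904394 0.2792262  0.17206986] [-3.05210646e-03 -9.99994980e-01  8.51703573e-04]
[0.63722658 0.25927664 0.08905711]
```

Run:
```python
from plan import *
plan([(.5400,.0600,.14,-73),(.5476,.0421,.063,-73)],1)
```

```text
3 {"t": [0.324, 0.149, -1.0], "r": [0.0004, 0.4126, -0.0012], "g": 1}
4 {"t": [0.922, 0.194, -1.0], "r": [0.0004, 0.5338, -0.0015], "g": 1}
2 {"t": [0.363, 0.054, -0.1], "r": [0.0001, 0.1481, -0.0004], "g": 1}
-> [0.54 0.06 0.14]
2 {"t": [0.242, 0.962, 0.026], "r": [0.0, 0.0, 0.0], "g": 1}
-> [0.5476 0.0421 0.063 ]
```

Request:
{"method": "arm_command", "body": {"translation": [[0.324, 0.149, -1], [0.324, 0.149, -1], [0.324, 0.149, -1], [0.324, 0.149, -1]], "rotation": [[0, 0.4126, -0.0012], [0, 0.4126, -0.0012], [0, 0.4126, -0.0012], [0, 0.4126, -0.0012]], "grip": [1, 1, 1, 1]}}

```text
time_s: 7.45
position: [0.5148, 0.1955, 0.1596]
tcp_rot: [[0.846, -0.003, 0.533], [-0.533, 0.001, 0.846], [-0.003, -1.0, -0.001]]
force: [0.4, -0.0, -1.0]
opening: 0.228
```

Request:
{"method": "arm_command", "body": {"translation": [[0.922, 0.194, -1], [0.922, 0.194, -1], [0.922, 0.194, -1], [0.922, 0.194, -1], [0.922, 0.194, -1]], "rotation": [[0, 0.5338, -0.0015], [0, 0.5338, -0.0015], [0, 0.5338, -0.0015], [0, 0.5338, -0.0015], [0, 0.5338, -0.0015]], "grip": [1, 1, 1, 1, 1]}}

```text
time_s: 7.95
position: [0.5351, 0.0896, 0.1447]
tcp_rot: [[0.439, -0.0, 0.899], [-0.899, 0.0, 0.439], [-0.0, -1.0, 0.0]]
force: [-0.5, -1.0, -1.3]
opening: 0.226
```

Request:
{"method": "arm_command", "body": {"translation": [[0.363, 0.054, -0.1], [0.363, 0.054, -0.1], [0.363, 0.054, -0.1], [0.363, 0.054, -0.1]], "rotation": [[0, 0.1481, 0], [0, 0.1481, 0], [0, 0.1481, 0], [0, 0.1481, 0]], "grip": [1, 1, 1, 1]}}

```text
time_s: 8.35
position: [0.5404, 0.061, 0.141]
tcp_rot: [[0.296, 0.001, 0.955], [-0.955, 0.0, 0.296], [-0.0, -1.0, 0.001]]
force: [0.1, 0.1, -0.3]
opening: 0.227
```

Run:
```python
from plan import *
plan([(.5476,.0421,.063,-73)],1)
print(bot.read_state()['position'])
```

```text
2 {"t": [0.253, 0.975, 0.015], "r": [-0.0007, 0.0035, -0.0001], "g": 1}
-> [0.5476 0.0421 0.063 ]
[0.54039168 0.06102728 0.14099458]
```

Request:
{"method": "arm_command", "body": {"translation": [[0.15, 0.5, 0.015], [0.2, 0.8, 0.015], [0.253, 0.975, 0.015], [0.253, 0.975, 0.015], [0.253, 0.975, 0.015]], "rotation": [[0, 0.0035, 0], [0, 0.0035, 0], [0, 0.0035, 0], [0, 0.0035, 0], [0, 0.0035, 0]], "grip": [1, 1, 1, 1, 1]}}

```text
time_s: 8.85
position: [0.5482, 0.0414, 0.0635]
tcp_rot: [[0.29, 0.002, 0.957], [-0.957, -0.0, 0.29], [0.0, -1.0, 0.001]]
force: [-0.2, -0.3, -0.8]
opening: 0.222
```

Run:
```python
from plan import *
s=bot.read_state();print(s['position'],s['tcp_rot'],s['force'],s['moment'])
o=[]
for n,a,b in(('top',(180,280),(290,390)),('side',(180,280),(290,390))):
    c=cap(n)
    for r in models.spot_point(n,'rod_tip')[:2]: print(n,r['conf'],np.array(r['point'])*[640,480])
    M=np.array(s['tcp_rot']);tip=np.array(s['position'])+M[:,0]*.138+M[:,1]*.003;print('proj',proj(c,tip))
    o.append(cv2.convertScaleAbs(cv2.resize(c['image'][a[0]:a[1],b[0]:b[1]],(400,400),interpolation=cv2.INTER_CUBIC),alpha=1.4))
cv2.imwrite('pics/v6.png',np.hstack(o))
```

```text
[0.54816104 0.04140416 0.06346418] [[ 2.89838022e-01  1.53324807e-03  9.57074485e-01]
 [-9.57075589e-01 -4.64149107e-05  2.89838430e-01]
 [ 4.88816740e-04 -9.99998823e-01  1.45398149e-03]] [-0.21378889 -0.31471732 -0.84378872] [ 0.03269754 -0.10965228  0.04286292]
top 0.44 [345.216 244.608]
proj [[342.8606591  241.85185228]]
proj [[337.32259906 234.66845335]]
```

View pics/v6.png

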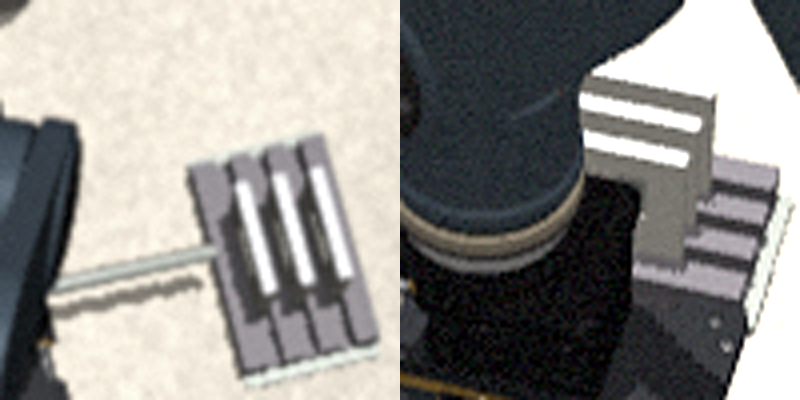

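Top picture: tip at pixel (344.2,243), a bit off the prediction; the side view is blocked by the arm. I'll fit the shaft line in rack coordinates.

```bash
cat > sh.py <<'E'
from plan import *
np.set_printoptions(precision=2,suppress=True)
o=np.array([.5946,-.1349,0]);yaw=np.radians(-73)
R=np.array([[np.cos(yaw),-np.sin(yaw),0],[np.sin(yaw),np.cos(yaw),0],[0,0,1]])
def shaft(c,x0,x1,z,h0):
    g=cv2.cvtColor(c['image'],cv2.COLOR_BGR2HSV)[:,:,1].astype(float) # saturation: shaft is grey, table warm
    out=[]
    for u in range(x0,x1):
        v=np.arange(h0(u)-7,h0(u)+8).round().astype(int)
        w=np.clip(np.median(g[v,u])-g[v,u],0,None); w[abs(v-h0(u))>3.5]=0
        if w.sum()>0: out.append((u,(w*v).sum()/w.sum()))
    return np.array([R.T@(atz(c,p,z)-o)*1e3 for p in out]),np.array(out)
if __name__=='__main__':
    c=cap('top');cv2.imwrite('pics/raw.png',c['image'])
    l=lambda u:250.5-(u-306)*(250.5-243)/(344-306)
    P,q=shaft(c,308,344,.06,l);print(q[::5],P[::5])
    k=np.polyfit(P[:,0],P[:,1],1);print('slope deg',np.degrees(k[0]),'y at tip -45',np.polyval(k,-45),'resid',(P[:,1]-np.polyval(k,P[:,0])).std())
    print('tip',R.T@(atz(c,(344.25,243),.06)-o)*1e3)
    s=bot.read_state();M=np.array(s['tcp_rot']);print('kin tip',R.T@(np.array(s['position'])+M[:,0]*.138+M[:,1]*.003-o)*1e3, s['time_s'])
E
python3 sh.py
```

```text
[[308.   249.84]
 [313.   248.54]
 [318.   247.51]
 [323.   246.32]
 [328.   245.31]
 [333.   244.17]
 [338.   243.17]
 [343.   241.54]] [[-127.72    7.58   60.  ]
 [-115.68    7.82   60.  ]
 [-103.78    7.46   60.  ]
 [ -91.77    7.46   60.  ]
 [ -79.86    7.04   60.  ]
 [ -67.86    6.94   60.  ]
 [ -55.93    6.51   60.  ]
 [ -43.63    7.53   60.  ]]
slope deg -0.513874963618773 y at tip -45 6.959558926754182 resid 0.4893721242083692
tip [-41.64   3.46  60.  ]
kin tip [-43.78   7.    61.42] 9.1
```

Shaft line and kinematics agree at lateral y ≈ 7 mm, and the eye estimate is about 7. Advancing gently.

Request:
{"method": "arm_command", "body": {"translation": [[0.05, 0, 0], [0.1, 0, 0], [0.13, 0, 0], [0.13, 0, 0]], "rotation": [[0, 0, 0], [0, 0, 0], [0, 0, 0], [0, 0, 0]], "grip": [1, 1, 1, 1]}}

```text
time_s: 9.5
position: [0.5513, 0.0304, 0.0632]
tcp_rot: [[0.288, 0.002, 0.958], [-0.958, -0.0, 0.288], [0.001, -1.0, 0.002]]
force: [-0.2, -0.0, -0.3]
opening: 0.227
```

Request:
{"method": "arm_command", "body": {"translation": [[0.015, 0, 0], [0.03, 0, 0], [0.045, 0, 0], [0.06, 0, 0], [0.06, 0, 0]], "rotation": [[0, 0, 0], [0, 0, 0], [0, 0, 0], [0, 0, 0], [0, 0, 0]], "grip": [1, 1, 1, 1, 1]}}

```text
time_s: 10.0
position: [0.5525, 0.0263, 0.0631]
tcp_rot: [[0.289, 0.001, 0.957], [-0.957, -0.0, 0.289], [0.001, -1.0, 0.001]]
force: [-0.1, 0.4, -0.4]
opening: 0.229
```

```bash
cat > st.py <<'E'
from sh import *
s=bot.read_state();M=np.array(s['tcp_rot']);print('tip',R.T@(np.array(s['position'])+M[:,0]*.138+M[:,1]*.003-o)*1e3,'F',R.T@np.array(s['force']),'M',R.T@np.array(s['moment']),s['time_s'])
E
python3 st.py
```

```text
tip [-28.43   6.29  60.21] F [-0.39  0.07 -0.38] M [0.11 0.03 0.06] 10.0
```

Request:
{"method": "arm_command", "body": {"translation": [[0.0125, 0, 0.008], [0.025, 0, 0.008], [0.0375, 0, 0.008], [0.05, 0, 0.008], [0.05, 0, 0.008]], "rotation": [[0, 0, 0], [0, 0, 0], [0, 0, 0], [0, 0, 0], [0, 0, 0]], "grip": [1, 1, 1, 1, 1]}}

```text
time_s: 10.5
position: [0.5542, 0.0226, 0.0632]
tcp_rot: [[0.289, 0.001, 0.957], [-0.957, -0.0, 0.289], [0.001, -1.0, 0.001]]
force: [0.1, -0.3, -0.7]
opening: 0.229
```

```bash
python3 st.py
```

```text
tip [-24.43   6.89  60.26] F [ 0.32 -0.01 -0.74] M [ 0.14 -0.01 -0.02] 10.5
```

Request:
{"method": "arm_command", "body": {"translation": [[0.0125, 0, 0], [0.025, 0, 0], [0.0375, 0, 0], [0.05, 0, 0], [0.05, 0, 0]], "rotation": [[0, 0, 0], [0, 0, 0], [0, 0, 0], [0, 0, 0], [0, 0, 0]], "grip": [1, 1, 1, 1, 1]}}

```text
time_s: 11.0
position: [0.5554, 0.0188, 0.0632]
tcp_rot: [[0.289, 0.001, 0.957], [-0.957, -0.0, 0.289], [0.001, -1.0, 0.001]]
force: [-0.4, -0.5, -1.1]
opening: 0.228
```

```bash
python3 st.py
```

```text
tip [-20.44   6.88  60.24] F [ 0.39 -0.49 -1.1 ] M [ 0.17  0.05 -0.05] 11.0
```

Request:
{"method": "arm_command", "body": {"translation": [[0.0125, 0, 0], [0.025, 0, 0], [0.0375, 0, 0], [0.05, 0, 0], [0.05, 0, 0]], "rotation": [[0, 0, 0], [0, 0, 0], [0, 0, 0], [0, 0, 0], [0, 0, 0]], "grip": [1, 1, 1, 1, 1]}}

```text
time_s: 11.5
position: [0.5567, 0.0149, 0.0632]
tcp_rot: [[0.289, 0.002, 0.957], [-0.957, -0.0, 0.289], [0.001, -1.0, 0.002]]
force: [0.5, 0.5, -0.0]
opening: 0.227
```

```bash
python3 st.py
python3 - <<'E'
from plan import *
c=cap('top');I=cv2.resize(c['image'][205:275,325:395],(560,560),interpolation=cv2.INTER_CUBIC);cv2.imwrite('pics/v7.png',I)
E
```

```text
tip [-16.31   6.99  60.29] F [-0.29  0.6  -0.03] M [ 0.21 -0.    0.05] 11.5
```

View pics/v7.png

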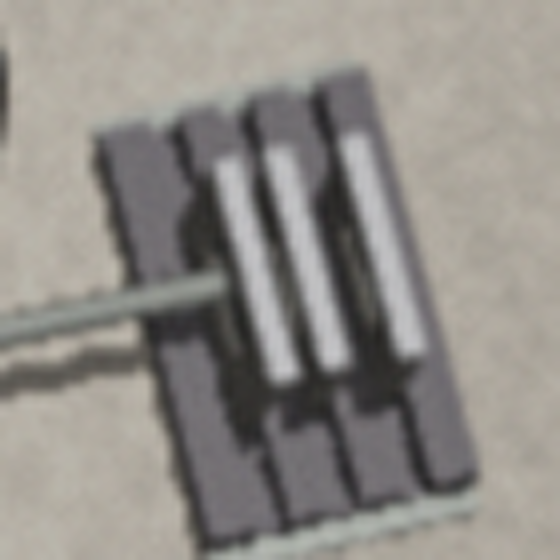

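Plate 1's top edge has moved towards plate 2 by about 3 px in the top view, so it has leaned, yet the force is near zero. I'll go on in 1 mm steps and watch the force.

Request:
{"method": "arm_command", "body": {"translation": [[0.0125, 0, 0], [0.0125, 0, 0]], "rotation": [[0, 0, 0], [0, 0, 0]], "grip": [1, 1]}}

```text
time_s: 11.75
position: [0.5569, 0.0141, 0.0632]
tcp_rot: [[0.289, 0.002, 0.957], [-0.957, -0.0, 0.289], [0.001, -1.0, 0.001]]
force: [-0.7, 1.2, -1.0]
opening: 0.222
```

Request:
{"method": "arm_command", "body": {"translation": [[0.0125, 0, 0], [0.0125, 0, 0]], "rotation": [[0, 0, 0], [0, 0, 0]], "grip": [1, 1]}}

```text
time_s: 11.95
position: [0.5571, 0.0131, 0.0632]
tcp_rot: [[0.289, 0.001, 0.957], [-0.957, -0.0, 0.289], [0.001, -1.0, 0.001]]
force: [0.2, -0.8, -0.4]
opening: 0.229
```

```bash
python3 st.py
```

```text
tip [-14.47   6.88  60.25] F [ 0.81 -0.04 -0.44] M [ 0.2   0.06 -0.  ] 11.95
```

Request:
{"method": "arm_command", "body": {"translation": [[0.0125, 0, 0], [0.025, 0, 0]], "rotation": [[0, 0, 0], [0, 0, 0]], "grip": [1, 1]}}

```text
time_s: 12.15
position: [0.5576, 0.0112, 0.0632]
tcp_rot: [[0.289, 0.001, 0.957], [-0.957, -0.0, 0.289], [0.001, -1.0, 0.001]]
force: [-0.1, -0.3, -1.5]
opening: 0.229
```

Request:
{"method": "arm_command", "body": {"translation": [[0.0125, 0, 0], [0.025, 0, 0]], "rotation": [[0, 0, 0], [0, 0, 0]], "grip": [1, 1]}}

```text
time_s: 12.35
position: [0.5582, 0.0093, 0.0632]
tcp_rot: [[0.289, 0.001, 0.957], [-0.957, -0.0, 0.289], [0.001, -1.0, 0.001]]
force: [0.8, 0.1, -0.5]
opening: 0.226
```

```bash
python3 st.py
cat > tops.py <<'E'
from sh import *
# plate tops: bright blobs in the top picture, in rack mm at z=.088
def tops(c,tag=''):
    I=c['image'];g=cv2.cvtColor(I,cv2.COLOR_BGR2HSV);
    roi=np.zeros(g.shape[:2],np.uint8)
    P=proj(c,[o+R@np.array([x,y,.088]) for x,y in((-.045,-.04),(.045,-.04),(.045,.04),(-.045,.04))])
    cv2.fillPoly(roi,[P.round().astype(int)],1)
    for y in(-.02,.025):
        xs=np.arange(-.04,.045,.0005);q=proj(c,[o+R@np.array([x,y,.086]) for x in xs])
        v=cv2.remap(g[:,:,2].astype(np.float32),q[:,0].astype(np.float32).reshape(1,-1),q[:,1].astype(np.float32).reshape(1,-1),cv2.INTER_LINEAR)[0]
        th=(v.max()*.72); m=v>th; e=np.flatnonzero(np.diff(m.astype(int)));print(tag,'y',y,[round(float(xs[i]*1e3),1) for i in e])
if __name__=='__main__':
    import pickle
    tops(pickle.load(open('c0.pkl','rb'))['top'],'start');tops(cap('top'),'now')
E
python3 tops.py
```

```text
tip [-10.51   6.83  60.23] F [ 0.16  0.78 -0.51] M [0.19 0.06 0.07] 12.35
start y -0.02 [-24.5, -17.5, -2.5, 4.5, 19.5, 27.5, 32.5]
start y 0.025 [-25.0, -16.5, -3.0, 5.5, 19.0, 27.0, 32.0]
now y -0.02 [-17.5, -10.0, -2.5, 5.0, 19.5, 28.0, 32.0]
now y 0.025 [-18.0, -10.5, -3.0, 5.5, 19.0, 27.5, 32.0]
```

Request:
{"method": "arm_command", "body": {"translation": [[0.025, 0, 0], [0.05, 0, 0], [0.075, 0, 0], [0.0875, 0, 0], [0.1, 0, 0]], "rotation": [[0, 0, 0], [0, 0, 0], [0, 0, 0], [0, 0, 0], [0, 0, 0]], "grip": [1, 1, 1, 1, 1]}}

```text
time_s: 12.9
position: [0.5605, 0.0016, 0.0632]
tcp_rot: [[0.289, 0.001, 0.957], [-0.957, -0.0, 0.289], [0.0, -1.0, 0.001]]
force: [0.5, 0.9, -1.1]
opening: 0.229
```

Request:
{"method": "arm_command", "body": {"translation": [[0.0125, 0, 0], [0.025, 0, 0], [0.0375, 0, 0]], "rotation": [[0, 0, 0], [0, 0, 0], [0, 0, 0]], "grip": [1, 1, 1]}}

```text
time_s: 13.2
position: [0.5613, -0.0012, 0.0631]
tcp_rot: [[0.289, 0.001, 0.957], [-0.957, -0.0, 0.289], [0.0, -1.0, 0.001]]
force: [0.6, 0.8, -1.8]
opening: 0.224
```

```bash
python3 st.py; python3 tops.py|tail -2
```

```text
tip [ 0.41  6.76 60.2 ] F [-0.56  0.78 -1.8 ] M [ 0.18  0.04 -0.02] 13.2
now y -0.02 [-18.0, -10.0, 1.5, 8.5, 19.5, 28.0, 32.5]
now y 0.025 [-18.0, -10.0, 1.0, 9.5, 19.0, 27.5, 31.5]
```

Request:
{"method": "arm_command", "body": {"translation": [[0.0125, 0, 0], [0.025, 0, 0]], "rotation": [[0, 0, 0], [0, 0, 0]], "grip": [1, 1]}}

```text
time_s: 13.45
position: [0.5619, -0.0031, 0.0632]
tcp_rot: [[0.289, 0.001, 0.957], [-0.957, 0.0, 0.289], [0.0, -1.0, 0.001]]
force: [0.5, 1.3, -0.6]
opening: 0.225
```

Request:
{"method": "arm_command", "body": {"translation": [[0.00625, 0, 0], [0.00625, 0, 0]], "rotation": [[0, 0, 0], [0, 0, 0]], "grip": [1, 1]}}

```text
time_s: 13.65
position: [0.5619, -0.0033, 0.0631]
tcp_rot: [[0.289, 0.001, 0.957], [-0.957, 0.0, 0.289], [-0.0, -1.0, 0.001]]
force: [0.7, 1.1, -0.6]
opening: 0.231
```

```bash
python3 st.py; python3 tops.py|tail -2
```

```text
tip [ 2.58  6.64 60.11] F [-0.85  0.99 -0.58] M [0.19 0.31 0.12] 13.65
now y -0.02 [-18.0, -10.5, 5.0, 12.5, 19.5, 28.0, 32.0]
now y 0.025 [-18.0, -10.0, 4.5, 12.0, 19.0, 27.5, 31.5]
```

Plate 2 is at full lean, the moment has jumped and the advance has stalled, so its eye is not at y ≈ 6.8. I'll back off and probe 4 mm to the side.

Request:
{"method": "arm_command", "body": {"translation": [[-0.05, 0, 0], [-0.085, 0, 0], [-0.085, 0, -0.015], [-0.085, 0, -0.035], [-0.085, 0, -0.05]], "rotation": [[0, 0, 0], [0, 0, 0], [0, 0, 0], [0, 0, 0], [0, 0, 0]], "grip": [1, 1, 1, 1, 1]}}

```text
time_s: 14.2
position: [0.5563, 0.0017, 0.0632]
tcp_rot: [[0.289, 0.002, 0.957], [-0.957, -0.0, 0.289], [0.001, -1.0, 0.002]]
force: [1.6, 0.1, -1.0]
opening: 0.227
```

```bash
python3 st.py; python3 tops.py|tail -2
```

```text
tip [-3.79  2.85 60.35] F [ 0.35  1.55 -0.97] M [ 0.21 -0.03  0.04] 14.2
now y -0.02 [-25.0, -16.5, 3.0, 10.0, 19.5, 28.0, 32.0]
now y 0.025 [-25.5, -16.5, 2.0, 10.5, 19.0, 27.5, 31.5]
```

Request:
{"method": "arm_command", "body": {"translation": [[0.025, 0, 0], [0.05, 0, 0], [0.065, 0, 0], [0.08, 0, 0], [0.08, 0, 0]], "rotation": [[0, 0, 0], [0, 0, 0], [0, 0, 0], [0, 0, 0], [0, 0, 0]], "grip": [1, 1, 1, 1, 1]}}

```text
time_s: 14.75
position: [0.5581, -0.0046, 0.0631]
tcp_rot: [[0.288, 0.001, 0.958], [-0.958, -0.0, 0.288], [0.0, -1.0, 0.001]]
force: [0.9, -0.1, -1.5]
opening: 0.227
```

```bash
python3 st.py; python3 tops.py|tail -2
```

```text
tip [ 2.72  2.63 60.19] F [ 0.33  0.79 -1.47] M [ 0.13  0.03 -0.01] 14.75
now y -0.02 [-23.0, -15.0, 3.0, 10.0, 19.5, 28.0, 32.0]
now y 0.025 [-23.0, -14.5, 2.0, 10.5, 19.0, 27.5, 31.5]
```

Request:
{"method": "arm_command", "body": {"translation": [[0.0125, 0, 0], [0.025, 0, 0], [0.025, 0, 0]], "rotation": [[0, 0, 0], [0, 0, 0], [0, 0, 0]], "grip": [1, 1, 1]}}

```text
time_s: 15.1
position: [0.5588, -0.0064, 0.0631]
tcp_rot: [[0.289, 0.001, 0.957], [-0.957, -0.0, 0.289], [0.001, -1.0, 0.001]]
force: [-0.2, 0.5, -1.4]
opening: 0.23
```

Request:
{"method": "arm_command", "body": {"translation": [[0.0125, 0, 0], [0.0125, 0, 0]], "rotation": [[0, 0, 0], [0, 0, 0]], "grip": [1, 1]}}

```text
time_s: 15.3
position: [0.5591, -0.0073, 0.0632]
tcp_rot: [[0.289, 0.001, 0.957], [-0.957, -0.0, 0.289], [0.001, -1.0, 0.001]]
force: [-0.2, 0.0, -1.8]
opening: 0.225
```

```bash
python3 st.py; python3 tops.py|tail -2
```

```text
tip [ 5.6   2.79 60.24] F [-0.1 -0.2 -1.8] M [ 0.13 -0.    0.02] 15.3
now y -0.02 [-25.0, -17.0, 3.0, 10.0, 19.5, 28.0, 32.0]
now y 0.025 [-25.5, -17.0, 2.0, 10.5, 19.0, 27.5, 31.5]
```

Through plate 2 without disturbing it. On to plate 3.

Request:
{"method": "arm_command", "body": {"translation": [[0.04, 0, 0], [0.08, 0, 0], [0.12, 0, 0], [0.15, 0, 0], [0.15, 0, 0]], "rotation": [[0, 0, 0], [0, 0, 0], [0, 0, 0], [0, 0, 0], [0, 0, 0]], "grip": [1, 1, 1, 1, 1]}}

```text
time_s: 15.85
position: [0.5627, -0.0192, 0.0632]
tcp_rot: [[0.288, 0.002, 0.958], [-0.958, -0.0, 0.288], [0.001, -1.0, 0.002]]
force: [0.0, -0.1, -1.2]
opening: 0.229
```

Request:
{"method": "arm_command", "body": {"translation": [[0.0125, 0, 0], [0.025, 0, 0], [0.0375, 0, 0], [0.05, 0, 0], [0.05, 0, 0]], "rotation": [[0, 0, 0], [0, 0, 0], [0, 0, 0], [0, 0, 0], [0, 0, 0]], "grip": [1, 1, 1, 1, 1]}}

```text
time_s: 16.35
position: [0.5637, -0.0226, 0.0632]
tcp_rot: [[0.289, 0.001, 0.957], [-0.957, -0.0, 0.289], [0.001, -1.0, 0.001]]
force: [-0.4, 0.1, -1.1]
opening: 0.224
```

```bash
python3 st.py; python3 tops.py|tail -2
```

```text
tip [21.61  2.74 60.26] F [-0.19 -0.38 -1.07] M [0.08 0.03 0.03] 16.35
now y -0.02 [-25.0, -16.5, 2.5, 10.0, 22.0]
now y 0.025 [-25.5, -16.5, 2.5, 10.5, 22.0]
```

Request:
{"method": "arm_command", "body": {"translation": [[0.0125, 0, 0], [0.025, 0, 0], [0.025, 0, 0]], "rotation": [[0, 0, 0], [0, 0, 0], [0, 0, 0]], "grip": [1, 1, 1]}}

```text
time_s: 16.7
position: [0.5642, -0.0245, 0.0632]
tcp_rot: [[0.289, 0.001, 0.957], [-0.957, -0.0, 0.289], [0.001, -1.0, 0.001]]
force: [0.4, -0.5, -1.1]
opening: 0.226
```

Request:
{"method": "arm_command", "body": {"translation": [[0.01, 0, 0], [0.01, 0, 0]], "rotation": [[0, 0, 0], [0, 0, 0]], "grip": [1, 1]}}

```text
time_s: 16.9
position: [0.5643, -0.0252, 0.0631]
tcp_rot: [[0.289, 0.001, 0.957], [-0.957, 0.0, 0.289], [0.0, -1.0, 0.001]]
force: [-1.2, 0.8, -1.6]
opening: 0.226
```

```bash
python3 st.py; python3 tops.py|tail -2
```

```text
tip [24.21  2.58 60.16] F [-1.08 -0.91 -1.62] M [ 0.09  0.07 -0.01] 16.9
now y -0.02 [-25.0, -16.5, 2.5, 10.0, 27.0]
now y 0.025 [-25.5, -17.0, 2.5, 10.5, 26.5]
```

Request:
{"method": "arm_command", "body": {"translation": [[0.008, 0, 0], [0.008, 0, 0]], "rotation": [[0, 0, 0], [0, 0, 0]], "grip": [1, 1]}}

```text
time_s: 17.15
position: [0.5644, -0.0255, 0.0631]
tcp_rot: [[0.289, 0.001, 0.957], [-0.957, 0.0, 0.289], [-0.0, -1.0, 0.001]]
force: [-0.7, 1.4, 0.1]
opening: 0.227
```

```bash
python3 st.py
```

```text
tip [24.57  2.53 60.09] F [-1.49 -0.24  0.15] M [0.15 0.33 0.09] 17.15
```

Plate 3 is blocked at y ≈ 2.6. Back off and probe at y ≈ -1.4.

Request:
{"method": "arm_command", "body": {"translation": [[-0.05, 0, 0], [-0.08, 0, 0], [-0.08, 0, -0.015], [-0.08, 0, -0.035], [-0.08, 0, -0.05]], "rotation": [[0, 0, 0], [0, 0, 0], [0, 0, 0], [0, 0, 0], [0, 0, 0]], "grip": [1, 1, 1, 1, 1]}}

```text
time_s: 17.65
position: [0.5591, -0.021, 0.0633]
tcp_rot: [[0.289, 0.002, 0.957], [-0.957, -0.0, 0.289], [0.001, -1.0, 0.002]]
force: [1.0, 0.5, -0.6]
opening: 0.226
```

Request:
{"method": "arm_command", "body": {"translation": [[0.025, 0, 0], [0.04, 0, 0], [0.055, 0, 0], [0.07, 0, 0], [0.07, 0, 0]], "rotation": [[0, 0, 0], [0, 0, 0], [0, 0, 0], [0, 0, 0], [0, 0, 0]], "grip": [1, 1, 1, 1, 1]}}

```text
time_s: 18.15
position: [0.5606, -0.0264, 0.0631]
tcp_rot: [[0.288, 0.001, 0.957], [-0.957, -0.0, 0.288], [0.001, -1.0, 0.001]]
force: [-0.2, -0.0, -1.2]
opening: 0.232
```

```bash
python3 st.py; python3 tops.py|tail -2
```

```text
tip [24.35 -1.36 60.22] F [-0.   -0.16 -1.19] M [ 0.16 -0.03  0.06] 18.15
now y -0.02 [-18.0, -10.5, 3.0, 10.0, 25.5]
now y 0.025 [-18.0, -10.5, 2.0, 10.5, 25.0]
```

Request:
{"method": "arm_command", "body": {"translation": [[0.01, 0, 0], [0.01, 0, 0]], "rotation": [[0, 0, 0], [0, 0, 0]], "grip": [1, 1]}}

```text
time_s: 18.4
position: [0.5607, -0.027, 0.0631]
tcp_rot: [[0.289, 0.001, 0.957], [-0.957, -0.0, 0.289], [0.0, -1.0, 0.001]]
force: [0.1, 1.1, -0.3]
opening: 0.227
```

```bash
python3 st.py; python3 tops.py|tail -2
```

```text
tip [24.89 -1.41 60.2 ] F [-0.96  0.45 -0.28] M [0.16 0.02 0.02] 18.4
now y -0.02 [-18.0, -10.0, 3.0, 10.0, 26.5]
now y 0.025 [-18.0, -10.0, 2.0, 10.5, 25.5]
```

Request:
{"method": "arm_command", "body": {"translation": [[0.01, 0, 0], [0.01, 0, 0]], "rotation": [[0, 0, 0], [0, 0, 0]], "grip": [1, 1]}}

```text
time_s: 18.65
position: [0.561, -0.0277, 0.0631]
tcp_rot: [[0.289, 0.001, 0.957], [-0.957, -0.0, 0.289], [0.0, -1.0, 0.001]]
force: [-0.5, 0.5, -0.2]
opening: 0.228
```

```bash
python3 st.py; python3 tops.py|tail -2
```

```text
tip [25.69 -1.36 60.19] F [-0.65 -0.37 -0.22] M [ 0.07  0.04 -0.01] 18.65
now y -0.02 [-18.0, -10.0, 3.0, 10.0, 26.5]
now y 0.025 [-18.0, -10.0, 2.0, 10.5, 25.5]
```

Request:
{"method": "arm_command", "body": {"translation": [[0.01, 0, 0], [0.01, 0, 0]], "rotation": [[0, 0, 0], [0, 0, 0]], "grip": [1, 1]}}

```text
time_s: 18.9
position: [0.5612, -0.0286, 0.0632]
tcp_rot: [[0.289, 0.001, 0.957], [-0.957, -0.0, 0.289], [0.0, -1.0, 0.001]]
force: [0.1, 0.2, -0.3]
opening: 0.231
```

Request:
{"method": "arm_command", "body": {"translation": [[0.01, 0, 0], [0.01, 0, 0]], "rotation": [[0, 0, 0], [0, 0, 0]], "grip": [1, 1]}}

```text
time_s: 19.1
position: [0.5615, -0.0294, 0.0632]
tcp_rot: [[0.289, 0.001, 0.957], [-0.957, -0.0, 0.289], [0.001, -1.0, 0.001]]
force: [-0.3, 0.8, -0.2]
opening: 0.224
```

```bash
python3 st.py; python3 tops.py|tail -2
```

```text
tip [27.4  -1.36 60.25] F [-0.84 -0.08 -0.21] M [ 0.14  0.05 -0.01] 19.1
now y -0.02 [-18.0, -10.5, 3.0, 10.0, 26.5]
now y 0.025 [-18.0, -10.0, 2.5, 10.5, 26.0]
```

Through plate 3. Advance to tip ≈ +60.

Request:
{"method": "arm_command", "body": {"translation": [[0.03, 0, 0], [0.07, 0, 0], [0.12, 0, 0], [0.17, 0, 0], [0.2, 0, 0]], "rotation": [[0, 0, 0], [0, 0, 0], [0, 0, 0], [0, 0, 0], [0, 0, 0]], "grip": [1, 1, 1, 1, 1]}}

```text
time_s: 19.65
position: [0.5662, -0.0452, 0.0631]
tcp_rot: [[0.288, 0.001, 0.958], [-0.958, -0.0, 0.288], [0.0, -1.0, 0.001]]
force: [-0.9, -0.0, -1.0]
opening: 0.228
```

Request:
{"method": "arm_command", "body": {"translation": [[0.05, 0, 0], [0.1, 0, 0], [0.15, 0, 0], [0.2, 0, 0], [0.2, 0, 0]], "rotation": [[0, 0, 0], [0, 0, 0], [0, 0, 0], [0, 0, 0], [0, 0, 0]], "grip": [1, 1, 1, 1, 1]}}

```text
time_s: 20.15
position: [0.5711, -0.0606, 0.0632]
tcp_rot: [[0.288, 0.002, 0.958], [-0.958, -0.0, 0.288], [0.001, -1.0, 0.002]]
force: [-0.4, 0.4, -0.9]
opening: 0.227
```

```bash
python3 st.py; python3 tops.py|tail -2
python3 - <<'E'
from plan import *
c=cap('top');I=cv2.resize(c['image'][205:275,325:395],(560,560),interpolation=cv2.INTER_CUBIC);cv2.imwrite('pics/v8.png',I)
E
```

```text
tip [60.09 -1.39 60.33] F [-0.46 -0.25 -0.93] M [ 0.04  0.02 -0.05] 20.15
now y -0.02 [-21.0, -13.5, 2.5, 10.0, 26.0, 34.5, 39.0]
now y 0.025 [25.5]
```

View pics/v8.png

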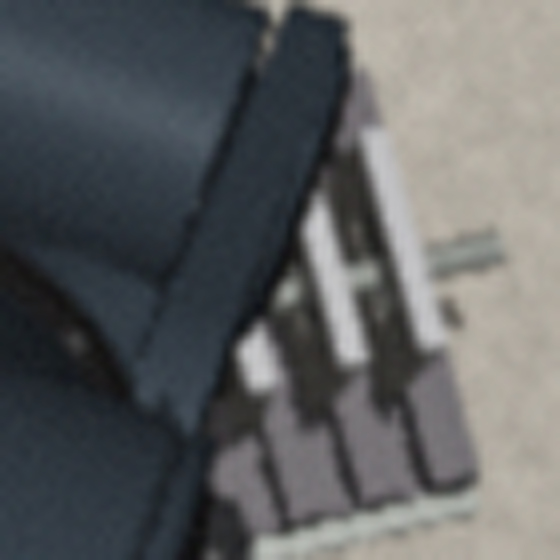

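All three plates are on the rod, with the tip visible beyond plate 3 at crop (500,248). Lifting slowly.

Request:
{"method": "arm_command", "body": {"translation": [[0, -0.05, 0], [0, -0.1, 0], [0, -0.15, 0], [0, -0.2, 0], [0, -0.25, 0]], "rotation": [[0, 0, 0], [0, 0, 0], [0, 0, 0], [0, 0, 0], [0, 0, 0]], "grip": [1, 1, 1, 1, 1]}}

```text
time_s: 20.75
position: [0.5705, -0.0597, 0.0834]
tcp_rot: [[0.289, 0.001, 0.957], [-0.957, 0.0, 0.289], [0.0, -1.0, 0.001]]
force: [0.1, 0.3, -4.1]
opening: 0.226
```

```bash
python3 st.py
```

```text
tip [59.08 -1.58 80.43] F [-0.23  0.21 -4.14] M [ 0.05  0.2  -0.06] 20.75
```

Request:
{"method": "arm_command", "body": {"translation": [[0, -0.12, 0], [0, -0.26, 0], [0, -0.42, 0], [0, -0.6, 0], [0, -0.7, 0]], "rotation": [[0, 0, 0], [0, 0, 0], [0, 0, 0], [0, 0, 0], [0, 0, 0]], "grip": [1, 1, 1, 1, 1]}}

```text
time_s: 21.25
position: [0.5714, -0.0601, 0.1413]
tcp_rot: [[0.289, 0.004, 0.957], [-0.957, -0.001, 0.289], [0.002, -1.0, 0.004]]
force: [-0.3, -0.1, -3.2]
opening: 0.232
```

Request:
{"method": "arm_command", "body": {"translation": [[0, -0.15, 0], [0, -0.35, 0], [0, -0.55, 0], [0, -0.75, 0], [0, -0.8, 0]], "rotation": [[0, 0, 0], [0, 0, 0], [0, 0, 0], [0, 0, 0], [0, 0, 0]], "grip": [1, 1, 1, 1, 1]}}

```text
time_s: 21.75
position: [0.5715, -0.0602, 0.2054]
tcp_rot: [[0.289, 0.005, 0.957], [-0.957, -0.001, 0.289], [0.003, -1.0, 0.004]]
force: [0.2, 0.0, -3.6]
opening: 0.226
```

```bash
python3 st.py
python3 - <<'E'
from plan import *
o=[]
for n,a,b in(('top',(190,290),(300,400)),('side',(110,260),(270,420))):
    c=cap(n)
    for r in models.spot_point(n,'rod_tip')[:2]: print(n,r['conf'],np.array(r['point'])*[640,480])
    s=bot.read_state();M=np.array(s['tcp_rot']);print(proj(c,np.array(s['position'])+M[:,0]*.138+M[:,1]*.003))
    o.append(cv2.convertScaleAbs(cv2.resize(c['image'][a[0]:a[1],b[0]:b[1]],(400,400),interpolation=cv2.INTER_CUBIC),alpha=1.3))
cv2.imwrite('pics/v9.png',np.hstack(o))
E
```

```text
tip [ 59.78  -0.71 202.78] F [ 0.04  0.16 -3.62] M [0.16 0.23 0.06] 21.75
top 0.47 [395.904 225.504]
[[394.95552417 220.43257176]]
side 0.45 [342.4   195.216]
side 0.32 [214.4   259.488]
[[359.4708066  139.63174633]]
```

View pics/v9.png

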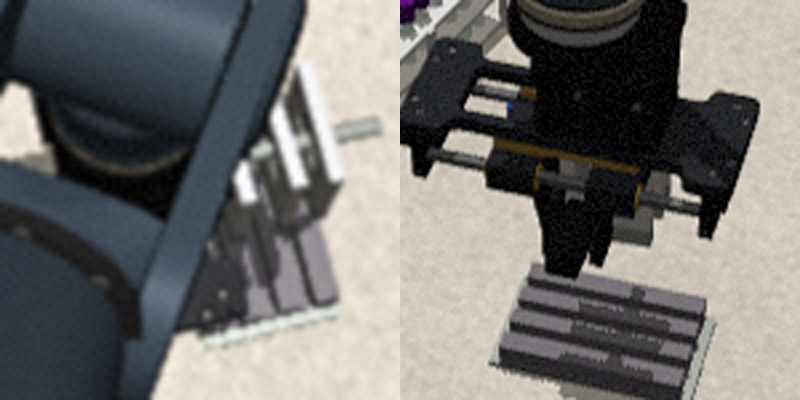

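Rack empty, all three plates hang on the rod. I'll plan a slow smooth carry back to above the stand.

```bash
cat > carry.py <<'E'
from plan import *
def carry(goal,n,p=None,M=None):
    s=bot.read_state();p0=np.array(s['position']);M0=np.array(s['tcp_rot']);gM=Rt(*goal[3:]);gp=np.array(goal[:3])
    rv=Ro.from_matrix(M0.T@gM).as_rotvec()
    T=[(.5-.5*math.cos(math.pi*(i+1)/n)) for i in range(n)]
    pose=[(p0+(gp-p0)*t,M0@Ro.from_rotvec(rv*t).as_matrix()) for t in T]
    bp,bM=p0,M0
    for k in range(0,n,5):
        ts,rs=[],[]
        for q,Q in pose[k:k+5]:
            ts.append((bM.T@(q-bp)/.08).round(3).tolist());rs.append((np.degrees(Ro.from_matrix(bM.T@Q).as_rotvec())/60).round(4).tolist())
        print(json.dumps(ts),json.dumps(rs))
        bp=bp+bM@np.array(ts[-1])*.08;bM=bM@Ro.from_rotvec(np.radians(np.array(rs[-1])*60)).as_matrix()
E
python3 -c "
from carry import *
carry((.4995,.2788,.205,-7.35),30)"
```

```text
[[-0.012, -0.0, 0.001], [-0.047, -0.0, 0.004], [-0.105, -0.001, 0.009], [-0.186, -0.001, 0.016], [-0.288, -0.002, 0.025]] [[-0.0, -0.003, -0.0], [-0.0, -0.012, -0.0], [-0.0, -0.0269, -0.0], [-0.0, -0.0475, -0.0], [-0.0, -0.0735, -0.0]]
[[-0.122, -0.001, 0.021], [-0.262, -0.002, 0.044], [-0.42, -0.003, 0.07], [-0.593, -0.004, 0.099], [-0.781, -0.005, 0.13]] [[-0.0, -0.0313, -0.0], [-0.0, -0.0675, -0.0], [-0.0, -0.1081, -0.0], [-0.0, -0.1528, -0.0001], [-0.0001, -0.2009, -0.0001]]
[[-0.187, -0.001, 0.074], [-0.384, -0.003, 0.151], [-0.587, -0.004, 0.231], [-0.795, -0.006, 0.313], [-1.005, -0.007, 0.396]] [[0.0, -0.0512, 0.0], [0.0, -0.1049, -0.0], [0.0, -0.1604, -0.0], [0.0, -0.2171, -0.0], [0.0, -0.2745, -0.0001]]
[[-0.178, -0.002, 0.139], [-0.354, -0.003, 0.276], [-0.526, -0.005, 0.411], [-0.693, -0.006, 0.541], [-0.852, -0.008, 0.665]] [[0.0, -0.0574, 0.0], [-0.0, -0.1141, 0.0], [-0.0, -0.1696, 0.0], [-0.0, -0.2232, -0.0], [-0.0, -0.2744, -0.0]]
[[-0.11, -0.001, 0.154], [-0.212, -0.002, 0.297], [-0.305, -0.003, 0.427], [-0.388, -0.004, 0.543], [-0.46, -0.005, 0.643]] [[-0.0, -0.0482, -0.0], [-0.0001, -0.0929, -0.0], [-0.0001, -0.1335, -0.0001], [-0.0001, -0.1696, -0.0001], [-0.0001, -0.2009, -0.0001]]
[[-0.041, -0.001, 0.094], [-0.073, -0.001, 0.168], [-0.097, -0.002, 0.222], [-0.111, -0.002, 0.254], [-0.115, -0.002, 0.265]] [[0.0, -0.0261, 0.0], [0.0, -0.0467, 0.0], [0.0, -0.0616, 0.0], [0.0, -0.0706, 0.0], [0.0, -0.0736, 0.0]]
```

Request:
{"method": "arm_command", "body": {"translation": [[-0.012, 0, 0.001], [-0.047, 0, 0.004], [-0.105, -0.001, 0.009], [-0.186, -0.001, 0.016], [-0.288, -0.002, 0.025]], "rotation": [[0, -0.003, 0], [0, -0.012, 0], [0, -0.0269, 0], [0, -0.0475, 0], [0, -0.0735, 0]], "grip": [1, 1, 1, 1, 1]}}

```text
time_s: 22.45
position: [0.5656, -0.0367, 0.2032]
tcp_rot: [[0.363, 0.001, 0.932], [-0.932, 0.0, 0.363], [0.0, -1.0, 0.001]]
force: [0.7, -0.1, -3.2]
opening: 0.228
```

Request:
{"method": "arm_command", "body": {"translation": [[-0.122, -0.001, 0.021], [-0.262, -0.002, 0.044], [-0.42, -0.003, 0.07], [-0.593, -0.004, 0.099], [-0.781, -0.005, 0.13]], "rotation": [[0, -0.0313, 0], [0, -0.0675, 0], [0, -0.1081, 0], [0, -0.1528, 0], [0, -0.2009, 0]], "grip": [1, 1, 1, 1, 1]}}

```text
time_s: 22.95
position: [0.5526, 0.0261, 0.2038]
tcp_rot: [[0.552, 0.001, 0.834], [-0.834, -0.0, 0.552], [0.001, -1.0, 0.001]]
force: [-0.2, 0.6, -3.8]
opening: 0.226
```

Request:
{"method": "arm_command", "body": {"translation": [[-0.187, -0.001, 0.074], [-0.384, -0.003, 0.151], [-0.587, -0.004, 0.231], [-0.795, -0.006, 0.313], [-1, -0.007, 0.396]], "rotation": [[0, -0.0512, 0], [0, -0.1049, 0], [0, -0.1604, 0], [0, -0.2171, 0], [0, -0.2745, 0]], "grip": [1, 1, 1, 1, 1]}}

```text
time_s: 23.45
position: [0.535, 0.1107, 0.2043]
tcp_rot: [[0.766, 0.001, 0.643], [-0.643, -0.0, 0.766], [0.001, -1.0, 0.001]]
force: [-0.1, 0.0, -3.7]
opening: 0.227
```

Request:
{"method": "arm_command", "body": {"translation": [[-0.178, -0.002, 0.139], [-0.354, -0.003, 0.276], [-0.526, -0.005, 0.411], [-0.693, -0.006, 0.541], [-0.852, -0.008, 0.665]], "rotation": [[0, -0.0574, 0], [0, -0.1141, 0], [0, -0.1696, 0], [0, -0.2232, 0], [0, -0.2744, 0]], "grip": [1, 1, 1, 1, 1]}}

```text
time_s: 23.95
position: [0.5172, 0.1953, 0.2049]
tcp_rot: [[0.917, 0.001, 0.399], [-0.399, -0.0, 0.917], [0.001, -1.0, 0.0]]
force: [0.4, 0.3, -2.6]
opening: 0.229
```

Request:
{"method": "arm_command", "body": {"translation": [[-0.11, -0.001, 0.154], [-0.212, -0.002, 0.297], [-0.305, -0.003, 0.427], [-0.388, -0.004, 0.543], [-0.46, -0.005, 0.643]], "rotation": [[0, -0.0482, 0], [0, -0.0929, 0], [0, -0.1335, 0], [0, -0.1696, 0], [0, -0.2009, 0]], "grip": [1, 1, 1, 1, 1]}}

```text
time_s: 24.45
position: [0.5048, 0.2565, 0.2052]
tcp_rot: [[0.98, 0.001, 0.201], [-0.201, -0.0, 0.98], [0.001, -1.0, 0.0]]
force: [0.0, 0.6, -3.5]
opening: 0.225
```

Request:
{"method": "arm_command", "body": {"translation": [[-0.041, -0.001, 0.094], [-0.073, -0.001, 0.168], [-0.097, -0.002, 0.222], [-0.111, -0.002, 0.254], [-0.115, -0.002, 0.265]], "rotation": [[0, -0.0261, 0], [0, -0.0467, 0], [0, -0.0616, 0], [0, -0.0706, 0], [0, -0.0736, 0]], "grip": [1, 1, 1, 1, 1]}}

```text
time_s: 24.95
position: [0.5003, 0.2783, 0.2053]
tcp_rot: [[0.992, 0.001, 0.127], [-0.127, -0.0, 0.992], [0.001, -1.0, -0.0]]
force: [-0.8, -0.1, -3.0]
opening: 0.227
```

Request:
{"method": "arm_command", "body": {"translation": [[0, 0, 0], [0, 0, 0]], "rotation": [[0, 0, 0], [0, 0, 0]], "grip": [1, 1]}}

```text
time_s: 25.15
position: [0.5004, 0.2779, 0.2054]
tcp_rot: [[0.992, 0.001, 0.128], [-0.128, -0.0, 0.992], [0.001, -1.0, -0.0]]
force: [0.4, 0.6, -3.8]
opening: 0.223
```

Run:
```python
from plan import *
o=[]
s=bot.read_state();M=np.array(s['tcp_rot']);print(s['position'],M,s['force'],s['moment'],s['time_s'])
for n,a,b in(('top',(170,290),(120,240)),('side',(270,420),(100,250))):
    c=cap(n)
    for r in models.spot_point(n,'rod_tip')[:2]: print(n,r['conf'],np.array(r['point'])*[640,480])
    print(proj(c,np.array(s['position'])+M[:,0]*.138+M[:,1]*.003))
    o.append(cv2.convertScaleAbs(cv2.resize(c['image'][a[0]:a[1],b[0]:b[1]],(400,400),interpolation=cv2.INTER_CUBIC),alpha=1.3))
cv2.imwrite('pics/v10.png',np.hstack(o))
```

```text
[0.50043276 0.27794976 0.20536492] [[ 9.91736452e-01  1.26258538e-03  1.28285683e-01]
 [-1.28285417e-01 -2.89987915e-04  9.91737247e-01]
 [ 1.28935424e-03 -9.99999161e-01 -1.25620294e-04]] [ 0.37290095  0.5818131  -3.8269938 ] [ 0.10998569  0.05627687 -0.02158602] 25.15
top 0.7 [180.48 198.72]
[[180.3785731  195.73836482]]
side 0.79 [169.024 320.976]
[[165.7932839  316.16456543]]
```

View pics/v10.png

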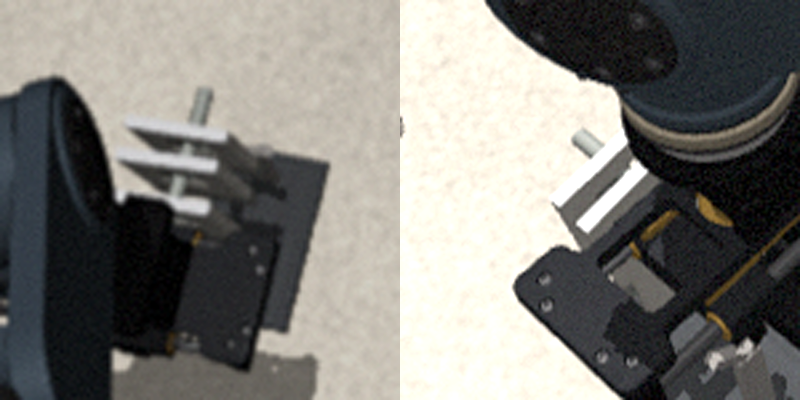

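Run:
```python
from plan import *
import pickle
np.set_printoptions(precision=4,suppress=True)
C=pickle.load(open('c0.pkl','rb'));t,sd=C['top'],C['side']
T=lambda x,y:ray(t,(120+x*.3-.35,170+y*.3-.35)); S=lambda x,y:ray(sd,(100+(x-400)*.375-.3,270+y*.375-.3))
tip=tri([T(204,91),S(578,138)]);print('tip',tip)
s=bot.read_state();p=np.array(s['position'])-[0,0,.003];d=np.array([.9917,-.1283,0]);lat=np.array([.1283,.9917,0])
print('sag z',tip[2]-p[2],'along',(tip-p)@d,'lat',(tip-p)@lat)
# plate tops z~ axis+21
for nm,pts in dict(p3=[(125,122),(228,138)],p2=[(118,160),(217,165)],p1=[(125,200),(208,208)]).items():
    for q in pts:
        o,dd=T(*q); w=o+dd*(p[2]+.015-o[2])/dd[2]; print(nm,'rod x',((w-p)@d*1e3+12).round(1),'lat',((w-p)@lat*1e3).round(1))
```

```text
tip [0.6377 0.2621 0.1914]
sag z -0.010931661858966046 along 0.13817028782432833 lat 0.0018531819814660015
p3 rod x 115.5 lat 36.8
p3 rod x 117.4 lat -28.5
p2 rod x 91.1 lat 34.9
p2 rod x 99.4 lat -26.0
p1 rod x 67.4 lat 24.2
p1 rod x 72.0 lat -27.1
```

The rod sagged about 11 mm at the tip (4.5°) in the pads. Plates sit at rod x ≈ 70, 95, 116. I'll pitch up to level and go down over the forks.

```bash
python3 -c "
from carry import *
carry((.4990,.2788,.195,-7.4,4.5),5)"
```

```text
[[-0.002, 0.012, 0.001], [-0.007, 0.045, 0.003], [-0.012, 0.085, 0.005], [-0.017, 0.117, 0.007], [-0.019, 0.13, 0.008]] [[-0.0, 0.0, -0.007], [-0.0, 0.0002, -0.0255], [-0.0, 0.0003, -0.0483], [-0.0, 0.0005, -0.0667], [-0.0, 0.0005, -0.0738]]
```

Request:
{"method": "arm_command", "body": {"translation": [[-0.002, 0.012, 0.001], [-0.007, 0.045, 0.003], [-0.012, 0.085, 0.005], [-0.017, 0.117, 0.007], [-0.019, 0.13, 0.008]], "rotation": [[0, 0, -0.007], [0, 0, -0.0255], [0, 0.0003, -0.0483], [0, 0.0005, -0.0667], [0, 0.0005, -0.0738]], "grip": [1, 1, 1, 1, 1]}}

```text
time_s: 25.85
position: [0.498, 0.279, 0.1945]
tcp_rot: [[0.989, 0.077, 0.128], [-0.128, -0.011, 0.992], [0.078, -0.997, -0.001]]
force: [-0.1, -0.2, -3.2]
opening: 0.228
```

```bash
python3 -c "
from carry import *
s=bot.read_state();print(s['position'],s['tcp_rot'])
carry((.4990,.2788,.115,-7.4,4.5),10)
for n in('top','side'):
    c=cap(n)
    for r in models.spot_point(n,'rod_tip')[:1]: print(n,r['conf'],np.array(r['point'])*[640,480],proj(c,(.637,.2605,.192)))
"
```

```text
[0.4979621  0.27903516 0.19451419] [[ 9.88759791e-01  7.72956276e-02  1.27982272e-01]
 [-1.27551399e-01 -1.05063002e-02  9.91776315e-01]
 [ 7.80045929e-02 -9.96952859e-01 -5.29041744e-04]]
[[-0.002, 0.024, -0.0], [-0.006, 0.095, -0.0], [-0.013, 0.204, -0.0], [-0.022, 0.343, -0.0], [-0.032, 0.496, -0.0]] [[0.0, 0.0, -0.0], [0.0, 0.0001, -0.0], [0.0001, 0.0002, -0.0001], [0.0002, 0.0003, -0.0002], [0.0002, 0.0004, -0.0002]]
[[-0.01, 0.153, -0.001], [-0.019, 0.291, -0.001], [-0.026, 0.401, -0.001], [-0.031, 0.472, -0.001], [-0.032, 0.496, -0.001]] [[0.0001, 0.0001, -0.0001], [0.0002, 0.0003, -0.0001], [0.0002, 0.0003, -0.0002], [0.0002, 0.0004, -0.0002], [0.0002, 0.0004, -0.0002]]
top 0.46 [183.872 200.688] [[181.52607617 197.29462372]]
side 0.87 [168.    320.112] [[167.4398229  320.59972673]]
```

Request:
{"method": "arm_command", "body": {"translation": [[-0.002, 0.024, 0], [-0.006, 0.095, 0], [-0.013, 0.204, 0], [-0.022, 0.343, 0], [-0.032, 0.496, 0]], "rotation": [[0, 0, 0], [0, 0, 0], [0, 0, 0], [0, 0, 0], [0, 0, 0]], "grip": [1, 1, 1, 1, 1]}}

```text
time_s: 26.55
position: [0.4994, 0.2789, 0.154]
tcp_rot: [[0.989, 0.077, 0.128], [-0.128, -0.01, 0.992], [0.078, -0.997, -0.0]]
force: [0.2, 0.4, -3.9]
opening: 0.227
```

Request:
{"method": "arm_command", "body": {"translation": [[-0.01, 0.153, 0], [-0.019, 0.291, 0], [-0.026, 0.401, 0], [-0.031, 0.472, 0], [-0.032, 0.496, 0]], "rotation": [[0, 0, 0], [0, 0, 0], [0, 0, 0], [0, 0, 0], [0, 0, 0]], "grip": [1, 1, 1, 1, 1]}}

```text
time_s: 27.05
position: [0.4998, 0.2788, 0.1146]
tcp_rot: [[0.989, 0.077, 0.128], [-0.128, -0.01, 0.992], [0.077, -0.997, -0.001]]
force: [0.4, -0.7, -3.3]
opening: 0.226
```

Run:
```python
from plan import *
o=[]
s=bot.read_state();M=np.array(s['tcp_rot']);print(s['position'],s['force'],s['moment'],s['time_s'])
for n,a,b in(('top',(180,280),(130,230)),('side',(310,430),(130,250))):
    c=cap(n)
    for r in models.spot_point(n,'rod_tip')[:2]: print(n,r['conf'],np.array(r['point'])*[640,480],proj(c,np.array(s['position'])+[.1368,-.0177,-.003]))
    o.append(cv2.convertScaleAbs(cv2.resize(c['image'][a[0]:a[1],b[0]:b[1]],(400,400),interpolation=cv2.INTER_CUBIC),alpha=1.3))
cv2.imwrite('pics/v11.png',np.hstack(o))
```

```text
[0.49977403 0.27879479 0.11459442] [ 0.38400884 -0.6664203  -3.27239752] [0.07904814 0.280143   0.05291719] 27.05
top 0.45 [191.296 210.096] [[190.31160338 207.54410324]]
side 0.64 [213.568 408.096] [[178.74157569 350.58795611]]
```

View pics/v11.png

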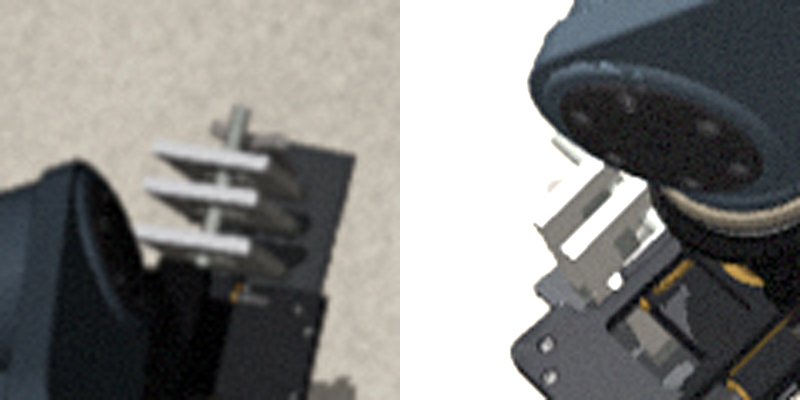

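Plates hang between the forks: plate 3 (crop 210,155) is behind the tip fork (250,135). Lowering into the Vs.

Request:
{"method": "arm_command", "body": {"translation": [[-0.003, 0.05, 0], [-0.006, 0.1, 0], [-0.01, 0.15, 0], [-0.013, 0.2, 0], [-0.015, 0.22, 0]], "rotation": [[0, 0, 0], [0, 0, 0], [0, 0, 0], [0, 0, 0], [0, 0, 0]], "grip": [1, 1, 1, 1, 1]}}

```text
time_s: 27.75
position: [0.4999, 0.2788, 0.0971]
tcp_rot: [[0.989, 0.077, 0.128], [-0.128, -0.01, 0.992], [0.078, -0.997, -0.0]]
force: [0.4, 0.2, -3.3]
opening: 0.227
```

Request:
{"method": "arm_command", "body": {"translation": [[-0.001, 0.0125, 0], [-0.002, 0.025, 0], [-0.002, 0.025, 0]], "rotation": [[0, 0, 0], [0, 0, 0], [0, 0, 0]], "grip": [1, 1, 1]}}

```text
time_s: 28.05
position: [0.5002, 0.2788, 0.0959]
tcp_rot: [[0.989, 0.078, 0.129], [-0.128, -0.01, 0.992], [0.079, -0.997, 0.0]]
force: [-0.5, -1.0, -1.4]
opening: 0.225
```

```bash
python3 -c "
from plan import *
s=bot.read_state();print(s['position'],s['force'],s['moment'],s['time_s'])"
```

```text
[0.50022408 0.27881904 0.09589704] [-0.53118609 -1.0404628  -1.3604137 ] [ 0.00172008  0.11688588 -0.10814439] 28.05
```

Request:
{"method": "arm_command", "body": {"translation": [[-0.001, 0.0125, 0], [-0.001, 0.0125, 0]], "rotation": [[0, 0, 0], [0, 0, 0]], "grip": [1, 1]}}

```text
time_s: 28.25
position: [0.5003, 0.2787, 0.0952]
tcp_rot: [[0.989, 0.078, 0.128], [-0.128, -0.01, 0.992], [0.079, -0.997, -0.0]]
force: [-1.2, -2.6, 0.5]
opening: 0.23
```

```bash
python3 -c "
from plan import *
s=bot.read_state();print(s['position'],s['force'],s['moment'],s['time_s'])"
```

```text
[0.5003408  0.27873323 0.09521794] [-1.1893809  -2.61768309  0.50663241] [-0.25044737  0.08424894 -0.15650562] 28.25
```

Request:
{"method": "arm_command", "body": {"translation": [[-0.001, 0.005, -0.01], [-0.002, 0.015, -0.015], [-0.002, 0.015, -0.015]], "rotation": [[0, 0, 0], [0, 0, 0], [0, 0, 0]], "grip": [1, 1, 1]}}

```text
time_s: 28.55
position: [0.5006, 0.2776, 0.094]
tcp_rot: [[0.989, 0.079, 0.128], [-0.128, -0.01, 0.992], [0.08, -0.997, 0.0]]
force: [-0.2, -2.7, 2.0]
opening: 0.224
```

```bash
python3 -c "
from plan import *
s=bot.read_state();print(s['position'],s['force'],s['moment'],s['time_s'])
for n in('side','top'):
    c=cap(n);print([ (round(r['conf'],2),np.array(r['point'])*[640,480]) for r in models.spot_point(n,'rod_tip')[:2]],proj(c,[(.637,.2605,.09)]))
"
```

```text
[0.50056469 0.27762741 0.09401082] [-0.16462183 -2.6574143   1.97468216] [-0.31363498 -0.06784895 -0.15758943] 28.55
[(0.65, array([179.52 , 356.592]))] [[181.59111083 357.40797505]]
[(0.65, array([192.832, 211.104]))] [[192.82869406 209.86510505]]
```

Rod seated and forks carry the load (Fz +2 N). Releasing.

Request:
{"method": "arm_command", "body": {"translation": [[0, 0, 0], [0, 0, 0], [0, 0, 0], [0, 0, 0], [0, 0, 0]], "rotation": [[0, 0, 0], [0, 0, 0], [0, 0, 0], [0, 0, 0], [0, 0, 0]], "grip": [0.5, 0.4, 0.2, 0, -0.3]}}

```text
time_s: 29.25
position: [0.4999, 0.2779, 0.0934]
tcp_rot: [[0.989, 0.078, 0.128], [-0.128, -0.01, 0.992], [0.078, -0.997, 0.0]]
force: [-0.7, 0.1, 0.4]
opening: 0.489
```

```bash
python3 -c "
from plan import *
s=bot.read_state();print(s['position'],s['force'],s['moment'],s['time_s'],s['opening'])
plan([(.4990,.2776,.2,-7.4,4.5)],-.3)
for n in('side','top'):
    c=cap(n);print([ (round(r['conf'],2),np.array(r['point'])*[640,480]) for r in models.spot_point(n,'rod_tip')[:2]])
"
```

```text
[0.49993275 0.27788708 0.09342481] [-0.67473512  0.12866357  0.42581981] [ 0.07095037 -0.05891491  0.04937235] 29.25 0.4886056685878962
2 {"t": [0.07, -1.0, -0.004], "r": [-0.0001, 0.0004, -0.0001], "g": -0.3}
1 {"t": [0.023, -0.329, -0.001], "r": [-0.0001, 0.0001, -0.0], "g": -0.3}
-> [0.499  0.2776 0.2   ]
[]
[(0.7, array([187.584, 231.408])), (0.68, array([192.512, 214.416]))]
```

Request:
{"method": "arm_command", "body": {"translation": [[0.007, -0.1, 0], [0.02, -0.3, 0], [0.04, -0.6, 0], [0.06, -0.85, 0], [0.07, -1, 0]], "rotation": [[0, 0, 0], [0, 0, 0], [0, 0, 0], [0, 0, 0], [0, 0, 0]], "grip": [-0.3, -0.3, -0.3, -0.3, -0.3]}}

```text
time_s: 29.95
position: [0.5001, 0.2781, 0.176]
tcp_rot: [[0.988, 0.081, 0.128], [-0.128, -0.009, 0.992], [0.081, -0.997, 0.001]]
force: [-0.3, 0.7, 0.3]
opening: 0.653
```

Request:
{"method": "arm_command", "body": {"translation": [[0, -0.5, -0.3], [0, -0.8, -0.8], [0, -0.9, -1], [0, -0.9, -1]], "rotation": [[0, 0, 0], [0, 0, 0], [0, 0, 0], [0, 0, 0]], "grip": [-0.3, -0.3, -0.3, -0.3]}}

```text
time_s: 30.35
position: [0.4836, 0.1977, 0.2473]
tcp_rot: [[0.988, 0.081, 0.131], [-0.131, -0.01, 0.991], [0.081, -0.997, 0.001]]
force: [-0.6, 0.2, 0.3]
opening: 0.649
```

Request:
{"method": "arm_command", "body": {"translation": [[0, 0, -0.5], [0, 0, -1], [0, 0, -1]], "rotation": [[0, 0, 0], [0, 0, 0], [0, 0, 0]], "grip": [-0.3, -0.3, -0.3]}}

```text
time_s: 30.65
position: [0.4723, 0.1174, 0.2447]
tcp_rot: [[0.988, 0.075, 0.132], [-0.132, -0.011, 0.991], [0.076, -0.997, -0.001]]
force: [0.2, 0.9, 1.0]
opening: 0.652
```

Request:
{"method": "arm_command", "body": {"translation": [[0, 0, -0.5], [0, 0, -1], [0, 0, -1]], "rotation": [[0, 0, 0], [0, 0, 0], [0, 0, 0]], "grip": [-0.3, -0.3, -0.3]}}

```text
time_s: 30.95
position: [0.463, 0.0382, 0.245]
tcp_rot: [[0.988, 0.077, 0.133], [-0.132, -0.011, 0.991], [0.078, -0.997, -0.001]]
force: [-0.0, 0.4, -0.0]
opening: 0.648
```

Run:
```python
from plan import *
o=[]
s=bot.read_state();print(s['position'],s['force'],s['time_s'])
for n,a,b in(('top',(190,290),(140,240)),('side',(330,450),(150,270))):
    c=cap(n)
    o.append(cv2.convertScaleAbs(cv2.resize(c['image'][a[0]:a[1],b[0]:b[1]],(400,400),interpolation=cv2.INTER_CUBIC),alpha=1.2))
    print(n,[(t,(np.array(models.spot_point(n,t)[0]['point'])*[640,480]).round(1)) for t in('wash_bottle','beaker','tip_box','rod_tip') if models.spot_point(n,t)])
cv2.imwrite('pics/v12.png',np.hstack(o))
```

```text
[0.4630038  0.03824449 0.24498893] [-0.02550259  0.37532603 -0.01279816] 30.95
top [('wash_bottle', array([289.7, 174.6])), ('beaker', array([194.9, 242.8])), ('tip_box', array([435.1, 194.1])), ('rod_tip', array([196.8, 212.1]))]
side [('wash_bottle', array([212.2, 259. ])), ('beaker', array([468. , 221.6])), ('tip_box', array([340.1, 157.6])), ('rod_tip', array([182.1, 356.2]))]
```

View pics/v12.png

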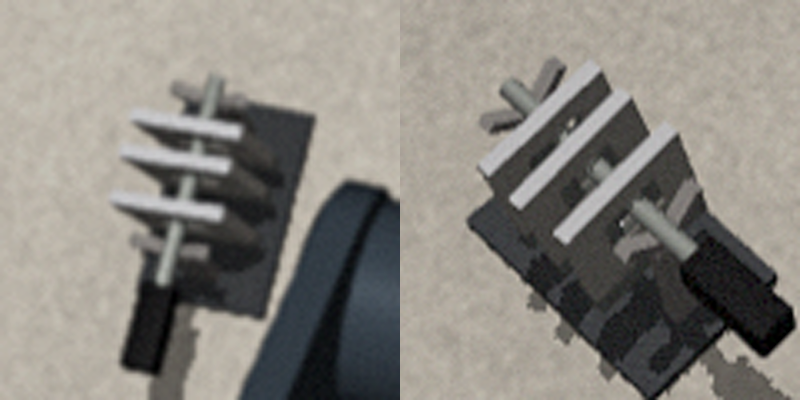

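The rod lies in both forks with its handle free and the same way round. All three plates hang between the forks, and the bystanders are unmoved. Handing in.

```bash
python3 -c "
from rig import bot
print(bot.hand_in())"
```

```text
the job is handed in; nothing more can be done
None
```

I took the rod by its handle, threaded it through all three plates, lifted them out together and laid the loaded rod back in the stand. I handed in after about 31 s of the 67 s.

**Threading:** Plate 1's eye was found by sight. It leaned about 5° as the rod went in, but the force stayed at noise level. Plates 2 and 3 each blocked the first probe at roughly 2 N, so I backed off, shifted 4 mm sideways and the rod went through.

**Last checks:**
- **Rod:** The final pictures show it in both Vs, pointing the same way as before, with the gripper clear and no contact force.
- **Plates:** All three hang between the forks without touching them.
- **Bottle and box:** The detections match the start to within about 4 pixels in both cameras.
- **Beaker:** The side camera puts it within 3 pixels of its start. The top camera's report was wrong, as it pointed at the stand.

**What went less well:**
- **Sag:** The loaded rod sagged about 4.5° in the grip, so I tilted the tool to level it before placing.
- **Insertion side:** The rack looks the same from both ends. I took the side facing the stand as its -x side, and could not confirm that independently.

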